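Drop the telescoping work rest one hole and lay the sanding board on it

ROBOT

A 6-joint arm with a two-finger parallel gripper is mounted at the origin on the work surface. World frame = base frame: x ahead of the robot, y to its left, z up, the work surface at z = 0. Lengths are in m, angles in rad, forces in N, time in s.
With the tool pointing down it reaches from about 0.375 to 0.9 m from the base axis. Payload 3.1 kg.
Tool frame: the origin (TCP) lies on the centre line of the jaws, within the pads' length; the fingertips stand 25 mm ahead of it and the grasp point (between the pads) lies 6 mm ahead of it (manip.tips_ahead is the distance from the TCP to the fingertips, in m); z points along the fingers, y is the direction in which the jaws open and shut (so a half turn about z gives the same grasp; the last joint's range is limited). The gripper opens to 85 mm and grips with 20 to 120 N. Pads are 22 mm wide; open, the fingers measure 114 mm over their backs; the gripper's body (76 mm by 85 mm) begins 54 mm behind the grasp point. The pads swing forward as they close: fully open they stand 13 mm farther back than shut.
Start: joints at [-1.284, 0.527, 1.433, -0, 1.181, -0.178], TCP at [0.281, -0.558, 0.225] pointing down, gripper open.
Joint ranges: [-3.08, 3.08], [-0.75, 2.2], [0.22, 2.44], [-1.43, 4.57], [0, 2.65], [-2.85, 2.85]. Speed limits (rad/s): [2.79, 2.79, 3.14, 3.14, 3.14, 3.14].

INTERFACE

Orientations are given as a unit quaternion [x, y, z, w].
In Python, from station import manip gives the robot as it stands.
- The arm moves only by the tool play_rows, never from a script. Its argument "steps" is a list that holds one entry, the list of rows, each a list of 6 numbers: the shift along the tool's x, y, z in m, then the turn, a rotation vector about the tool's x, y, z in degrees. In form: [[[x, y, z, rx, ry, rz], ...]]. A call has 1 to 10 rows; each row shifts and turns the commanded pose from where the row before left it, along the tool's axes as they then stand; what a row does not reach is not made up. A row lasts 1/8 s, in which the tool goes at most 62.5 mm and 10.7 degrees, less where a joint would pass 70% of its speed; a pose out of reach is approached as far as the arm can. A call is refused whole if a number of a shift passes 0.0625 or a number of a turn 10.7, either way. A call with a gripper value outside its range is refused whole. "fingers" is the opening, from 0 (shut) to 1 (fully open), set as the call begins (left out, the last holds). The fingers move at their own pace and stop on an object; "squeeze" is the grip in N (left out, the last holds). Time passes only in rows, so rows that do not move let the fingers close. It gives the time, the measured TCP pose, the force and the opening at its end, in the units of the state.
- manip.sense(): the state, without advancing time (a new reading comes with each control period).
- manip.snapshot(name): name is "side" or "top" or "wrist"; returns a dict with "img" (480x640x3 uint8, red, green, blue), "K" (3x3 intrinsics, pixels), "world_from_camera" (4x4, takes a point from camera to world coordinates). Camera axes: x right, y down, z forward; pixel columns grow to the right and rows downward; lengths in m; the calibration is good to about 2 mm. A picture is of the moment at which its call begins. There is no depth.
- manip.sign_off(): hands the job in, once; it reports no verdict.
Trained networks look in a picture, given as the dict that the camera call returned (one of the last four; its "shot" number tells which), for a name from the list of things; names that differ only in an ending like _2 or _b are one class to them, and where a whole thing is asked for, a point or a joint stands for the part that bears it (a point fixed in the world has none). Each returns a list of dicts, best first, with "score" (0 to 1); they miss things now and then, are a little off and sometimes report something else, mostly with a low value. They report only what shows in the picture. A call takes as long as a camera call. They do not tell look-alikes from the thing itself.
- manip.regions_of(label, picture): "pixels" (480x640 bool, what is visible of it) and "rect" ([left, top, right, bottom] in pixels, round what is visible of it).
- manip.pinpoint(label, picture): "point" ([column, row] in pixels: a listed point, or the origin of a listed thing).
The state is a dict: "t": time; "q": joint angles; "qd": joint speeds; "tau": joint torques, N m; "tcp_pos": TCP position; "tool_rot": TCP orientation; "force": force on the tool from outside, world axes, zero at the start; "ft_torque": the same for the moment, N m; "finger_gap": opening from 0.0 (shut) to 1.0 (fully open).
Only numpy, scipy, OpenCV 4.12 (cv2) and the standard library are available. Lean on these libraries where they do the work, as an engineer would, in place of code of your own. Each camera call takes 0.05 s, during which the arm holds its last target.

TASK

The blue telescoping head of the work rest stands one hole too high. Squeeze in its red spring button, start the head down, let the button out again and press the head gently down until it clicks into the very next hole (button fully out again, no further hole, never leaning hard on the post). Then lay the wooden sanding board flat across the head's saddle and the fixed rest, centred and in line with them, let go, and leave the other things on the bench where they are.

Things in the scene. Friction and masses are not known exactly. Their poses are not given: they have to be found in the camera images.
- stand: The work rest: dark steel plate 230 x 110 x 12 mm fixed to the bench. Origin: centre of the plate's underside; z up; x runs from the fixed rest (x = -80 mm) to the telescoping post (x = +80 mm). The fixed rest is a steel round post with a black rubber pad (40 along x, 34 along y, 8 mm thick), its top 149 mm above the bench.
- rest_top (a point): Centre of the top of the fixed rest's pad, 149 mm above the bench.
- saddle_top (a point): Centre of the flat top of the black rubber saddle (50 along the stand's x, 34 along y, 8 mm thick) on the blue telescoping head; 185 mm above the bench at the start; goes down with the head. Below it the head is a sleeve 32 x 34 mm, 85 mm long, with a collar 36 (x) x 40 (y) mm, on a 22 mm square post.
- button_face (a point): Centre of the red button's outer face (22 wide, 18 mm high), on the stand's +y side of the collar, 35 mm below the saddle's top, 32 mm from the post's axis when out, 24 mm when in. Opposite (-y) is a fixed yellow thumb pad, 24 x 22 mm, its face 24 mm from the axis. Squeeze both together along the stand's y (56 mm across, 48 pressed) to unlock.
- button (a joint): How far the red button is pressed in, m: 0 fully out (lock pin in a hole), 0.008 fully in (pin 3.5 mm clear of the post). Let go between two holes, the pin rides on the post and the button stays 4.5 mm in; it springs out by itself at the next hole. Spring force 6 N when out, 10 N when in.
- head (a joint): How far the head is lowered, m: 0 at the start (first hole), 0.066 end stop. Holes are hand-filed: the next locks somewhere from 0.025 to 0.047, not known beforehand, a further one 26 mm lower. The head slides stiffly: it stays where left and takes 5 to 9 N downwards to slide. With the button held in it passes every hole; once locked it goes down no more. Holes 10 mm high, pin 7 mm.
- foot (a joint): How far the whole telescoping post has sunk into its rubber foot under a downward load, m: about 0 unloaded, 12 N per mm. More than 0.002 (about 24 N) is leaning too hard on it.
- board: Wooden sanding board, 240 x 40 x 18 mm, 0.13 kg. Origin: centre of its underside; x along its length, z up (thickness). Lies flat on the bench at the start.
- brass_block: Bystander, leave alone: brass block, 30 x 22 x 16 mm, loose on the work rest's base plate between its two posts. Origin: underside, about the middle.
- file: Bystander, leave alone: file with a wooden handle, 220 mm long, lying 85 mm beside the sanding board. Origin: underside, about the middle.
- blank: Bystander, leave alone: unfinished knife: steel flat with a dark wooden handle, 225 mm long. Origin: underside, about the middle.
- cleaner: Bystander, leave alone: blue bottle with a white cap, 66 mm across, 170 mm tall. Origin: underside, about the middle.
- hammer: Bystander, leave alone: hammer with a wooden handle. Origin: underside, about the middle.
- sand_block: Bystander, leave alone: red sanding block, 90 x 50 x 28 mm. Origin: underside, about the middle.
- magnet_bar: Bystander, leave alone: grey bar, 100 x 30 x 22 mm. Origin: underside, about the middle.
Things that resemble listed ones, but are neither listed nor needed, are in the scene too. What is meant by the board is not green, and is the larger of those in its own colour.

How it is judged:
By the outcome, as a careful person would: the job done as asked, in the order asked, and still so for the second after the job is handed in, with the robot touching nothing.
It also fails if it takes over 61 s, if anything falls off the work surface, if the arm or the gripper's body presses on something with over 40 N, if the wrist force passes 120 N, or if a joint passes its speed limit or range.

## Working session

There is one attempt and no reset: what is moved stays moved. The work goes in short steps, Python scripts to look and compute and a tool call to move; the robot and the scene stay as the last step left them, time stands still between calls to the robot, and variables do not carry over. Pictures are saved under pics/ and viewed, and the job is handed in when it is done.

Besides the shell and the picture viewer there is one more tool, called after ">>>" as a command line: name --argument value ..., lists and objects as JSON in quotes. play_rows: Moves the arm, as the interface text tells. Its arguments: {"type":"object","properties":{"steps":{"type":"array"},"fingers":{"type":"number"},"squeeze":{"type":"number"}},"required":["steps"]}

```bash
ls; mkdir -p pics
cat > h.py <<'E'
from station import manip
import numpy as np, cv2
from scipy.spatial.transform import Rotation as R
def snap(n,f=None):
    p=manip.snapshot(n)
    if f: cv2.imwrite('pics/'+f,cv2.cvtColor(p['img'],cv2.COLOR_RGB2BGR))
    return p
def ray(p,uv):
    T=np.array(p['world_from_camera']);K=np.array(p['K'])
    d=T[:3,:3]@np.linalg.solve(K,[uv[0],uv[1],1.]);return T[:3,3],d
def atz(p,uv,z):
    o,d=ray(p,uv);return o+d*(z-o[2])/d[2]
def proj(p,X):
    T=np.array(p['world_from_camera']);K=np.array(p['K'])
    c=T[:3,:3].T@(np.array(X)-T[:3,3]);u=K@c;return u[:2]/u[2]
def tri(ps,uvs):
    A=np.zeros((3,3));b=np.zeros(3)
    for p,u in zip(ps,uvs):
        o,d=ray(p,u);d=d/np.linalg.norm(d);M=np.eye(3)-np.outer(d,d);A+=M;b+=M@o
    return np.linalg.solve(A,b)
E
python3 - <<'E'
from h import *
np.set_printoptions(precision=4,suppress=True)
s=manip.sense();print(s)
for n in['top','side']:
    p=snap(n,n+'0.png')
    print(n,np.array(p['world_from_camera']))
    for l,z in[('rest_top',.149),('saddle_top',.185),('button_face',.15),('stand',0),('board',0),('brass_block',.012)]:
        for r in manip.pinpoint(l,p)[:3]: print(l,np.round(r['point'],1),round(r['score'],2),atz(p,r['point'],z))
E
```

```text
pics
{'t': 0.0, 'q': array([-1.2835,  0.5285,  1.4339,  0.    ,  1.1814, -0.1785]), 'qd': array([-0.0017, -0.0005,  0.0022, -0.0022, -0.0012,  0.0007]), 'tau': array([  0.0001, -44.2354, -17.8023,  -0.    ,   0.0085,  -0.    ]), 'tcp_pos': array([ 0.2805, -0.5577,  0.2235]), 'tool_rot': array([ 0.973 ,  0.2308, -0.0001, -0.0011]), 'force': array([-0.3241, -0.0479,  0.1378]), 'ft_torque': array([-0.0389,  0.0041,  0.0238]), 'finger_gap': 0.9959617472603428}
top [[-0.0117 -0.9912  0.1319  0.3223]
 [-0.9999  0.0102 -0.012   0.0026]
 [ 0.0106 -0.132  -0.9912  1.5548]
 [ 0.      0.      0.      1.    ]]
rest_top [255.9 246.1] 0.78 [0.4889 0.1531 0.149 ]
saddle_top [231.6 185.5] 0.63 [0.6306 0.2077 0.185 ]
saddle_top [145.6 228.4] 0.54 [0.5293 0.409  0.185 ]
button_face [220.9 195. ] 0.43 [0.6151 0.2387 0.15  ]
stand [251.2 229.1] 0.6 [0.5525 0.1818 0.    ]
board [389.8 239.8] 0.72 [ 0.5198 -0.1892  0.    ]
board [484.5 267.9] 0.68 [ 0.4417 -0.4401  0.    ]
board [218.  343.7] 0.58 [0.2511 0.2668 0.    ]
brass_block [244. 229.] 0.51 [0.5512 0.1996 0.012 ]
side [[-0.699  -0.5451  0.4629 -0.1092]
 [-0.715   0.5194 -0.468   0.6227]
 [ 0.0147 -0.6581 -0.7528  1.13  ]
 [ 0.      0.      0.      1.    ]]
rest_top [285.6 273.2] 0.67 [0.4856 0.1477 0.149 ]
rest_top [160.2 308.8] 0.53 [0.604  0.4171 0.149 ]
saddle_top [226.2 241.2] 0.75 [0.635  0.2038 0.185 ]
button_face [222.6 261.6] 0.56 [0.6162 0.2345 0.15  ]
board [451.6 271.7] 0.83 [ 0.2638 -0.2585  0.    ]
board [369.2 234. ] 0.75 [ 0.5154 -0.1972  0.    ]
board [315.3 394.8] 0.7 [0.2656 0.2601 0.    ]
brass_block [260.3 297.1] 0.61 [0.5553 0.1812 0.012 ]
```

View pics/top0.png

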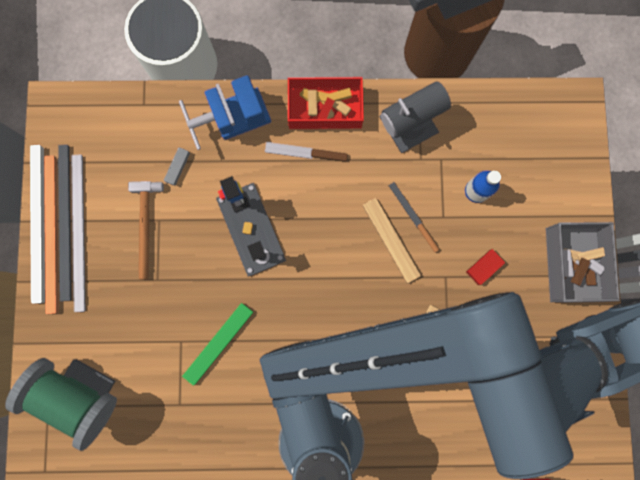

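View pics/side0.png

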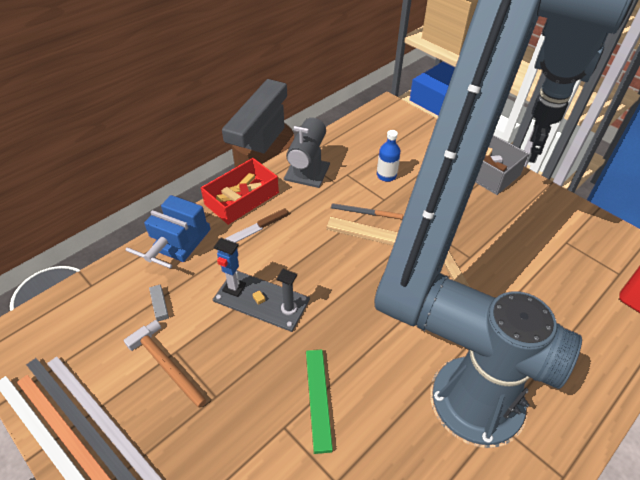

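Top view: the stand is at about (250,228) with the button towards the left/upper left. The yellow board is at (390,240) beside the file at (413,217). The green board at (218,344) is a decoy, and the arm partly hides another small piece. Next I'll fit the stand and board poses.

```bash
cat >> h.py <<'E'
from scipy.optimize import least_squares
SP={'rest_top':(-.08,0,.149),'saddle_top':(.08,0,.185),'button_face':(.08,.032,.150),'stand':(0,0,0)}
def s2w(q,P):
    c,s=np.cos(q[2]),np.sin(q[2]);return np.array([q[0]+c*P[0]-s*P[1],q[1]+s*P[0]+c*P[1],P[2]])
def fitstand(obs,q0=(.556,.18,.37)):
    f=lambda q:np.concatenate([(proj(p,s2w(q,SP[l]))-uv)*w for p,l,uv,w in obs])
    r=least_squares(f,q0,loss='soft_l1');return r.x,r.fun.reshape(-1,2)
E
python3 - <<'E'
from h import *
np.set_printoptions(precision=4,suppress=True)
obs=[]
for n in['top','side']:
    p=snap(n)
    for l in SP:
        for r in manip.pinpoint(l,p)[:4]:
            if np.linalg.norm(proj(p,s2w((.556,.18,.37),SP[l]))-r['point'])<12: obs.append((p,l,np.array(r['point']),1.));break
    for r in manip.regions_of('board',p):
        m=r['pixels'].astype(np.uint8);c=max(cv2.findContours(m,0,1)[0],key=len)
        W=np.array([atz(p,u[0],.018)[:2] for u in c])*1000
        rr=cv2.minAreaRect(W.astype(np.float32));print(n,'board',round(r['score'],2),r['rect'],rr,)
q,f=fitstand(obs);print(q,np.degrees(q[2]));
for o,g in zip(obs,f):print(o[1],g)
for l in SP:print(l,s2w(q,SP[l]))
E
```

```text
top board 0.93 [360.2, 199.4, 421.4, 282.5] ((515.942626953125, -190.13104248046875), (240.4222412109375, 42.05902862548828), 28.434139251708984)
top board 0.64 [182.9, 305.3, 249.9, 384.7] ((252.0986328125, 263.8634948730469), (46.54192352294922, 241.216796875), 50.05133819580078)
side board 0.96 [328.7, 215.8, 396.8, 244.6] ((530.07568359375, -178.6954345703125), (199.1954345703125, 53.96358108520508), 28.629756927490234)
side board 0.81 [440.8, 253.8, 465.4, 286.1] ((259.3203430175781, -254.4669189453125), (32.12169647216797, 108.30429077148438), 61.07212448120117)
side board 0.61 [304.6, 346.4, 331.1, 452.6] ((251.13687133789062, 266.4256286621094), (40.03638458251953, 244.25466918945312), 50.900146484375)
[0.5524 0.1797 0.3867] 22.1564861254686
rest_top [0.8669 1.5416]
button_face [0.1764 0.78  ]
stand [ 0.7896 -0.3566]
rest_top [-1.0354  1.2755]
saddle_top [-0.5596 -1.5488]
button_face [-0.6388  0.8463]
stand [-0.0025 -0.9046]
rest_top [0.4783 0.1495 0.149 ]
saddle_top [0.6265 0.2099 0.185 ]
button_face [0.6144 0.2395 0.15  ]
stand [0.5524 0.1797 0.    ]
```

```bash
cat >> h.py <<'E'
def to(pos,yaw,pitch_R=None):
    """tool-frame shift and turn (deg) from present pose to target, tool down with tool x at yaw deg"""
    s=manip.sense();Rc=R.from_quat(s['tool_rot'])
    T=R.from_euler('z',yaw,degrees=True)*R.from_euler('x',180,degrees=True)
    if pitch_R is not None:T=pitch_R*T
    d=Rc.inv().apply(np.array(pos)-s['tcp_pos']);rv=(Rc.inv()*T).as_rotvec(degrees=True)
    print('t',round(s['t'],2),'tcp',np.round(s['tcp_pos'],4),'F',np.round(s['force'],1),'gap',round(s['finger_gap'],3),'q',np.round(s['q'],2));print('shift mm',np.round(d*1000,1),'turn',np.round(rv,2))
E
python3 -c "
from h import *
to([.6265,.2099,.30],22.16)"
```

```text
t 1.3 tcp [ 0.2807 -0.5584  0.2245] F [ 0.9 -0.7 -0.3] gap 0.997 q [-1.28  0.53  1.43  0.    1.18 -0.18]
shift mm [ 654.  -531.2  -75.5] turn [ 0.   -0.    4.53]
```

>>> play_rows --steps '[[[0.033, -0.0265, -0.008, 0, 0, 0], [0.033, -0.0265, -0.008, 0, 0, 0], [0.033, -0.0265, -0.008, 0, 0, 0], [0.033, -0.0265, -0.008, 0, 0, 0], [0.033, -0.0265, -0.008, 0, 0, 0], [0.033, -0.0265, -0.008, 0, 0, 0], [0.033, -0.0265, -0.008, 0, 0, 0], [0.033, -0.0265, -0.008, 0, 0, 0], [0.033, -0.0265, -0.008, 0, 0, 0], [0.033, -0.0265, -0.008, 0, 0, 0]]]' --fingers 1

```text
t: 2.55
tcp_pos: [0.457, -0.1721, 0.305]
tool_rot: [0.973, 0.231, 0.0, 0.0]
force: [0.4, -0.3, 0.3]
finger_gap: 1.003
```

>>> play_rows --steps '[[[0.033, -0.0265, 0, 0, 0, 0], [0.033, -0.0265, 0, 0, 0, 0], [0.033, -0.0265, 0, 0, 0, 0], [0.033, -0.0265, 0, 0, 0, 0], [0.033, -0.0265, 0, 0, 0, 0], [0.033, -0.0265, 0, 0, 0, 0], [0.033, -0.0265, 0, 0, 0, 0], [0.033, -0.0265, 0, 0, 0, 0], [0.025, -0.0265, 0, 0, 0, 0], [0, 0, 0, 0, 0, 4.5]]]'

```text
t: 3.8
tcp_pos: [0.608, 0.1722, 0.3042]
tool_rot: [0.981, 0.193, 0.0, -0.0]
force: [-0.1, -0.3, 0.1]
finger_gap: 1.001
```

Run:
```python
from h import *
np.set_printoptions(precision=4,suppress=True)
to([.6265,.2099,.30],22.16)
obs=[]
for n in['top','side','wrist']:
    p=snap(n,n+'1.png')
    if n=='wrist':print(np.array(p['world_from_camera']))
    for l in SP:
        for r in manip.pinpoint(l,p)[:4]:
            d=np.linalg.norm(proj(p,s2w((.5524,.1797,.3867),SP[l]))-r['point'])
            print(n,l,r['point'],round(r['score'],2),proj(p,s2w((.5524,.1797,.3867),SP[l])))
            if d<(40 if n=='wrist' else 10): obs.append((p,l,np.array(r['point']),.4 if n=='wrist' else 1.));break
q,f=fitstand(obs);print(q,np.degrees(q[2]));
for o,g in zip(obs,f):print(o[1],g)
for l in SP:print(l,s2w(q,SP[l]))
```

```text
t 3.8 tcp [0.608  0.1722 0.3042] F [-0.1 -0.3  0.1] gap 1.001 q [0.1  0.46 1.32 0.   1.36 1.28]
shift mm [ 31.4 -27.8   4.2] turn [-0.03 -0.03  0.11]
top rest_top [253.0, 248.2] 0.91 [257.3734 250.4455]
top saddle_top [227.8, 186.7] 0.61 [230.6625 187.2176]
top button_face [221.6, 197.0] 0.36 [220.583  195.2837]
top stand [251.6, 228.0] 0.8 [251.9956 229.1468]
side rest_top [285.0, 273.0] 0.87 [287.0723 275.3742]
side saddle_top [227.1, 244.0] 0.89 [226.3482 244.4498]
side button_face [220.3, 261.2] 0.51 [221.3689 263.1449]
side stand [261.8, 299.3] 0.74 [261.8045 300.0941]
[[ 0.3755 -0.8808 -0.2884  0.6813]
 [-0.9268 -0.3568 -0.117   0.1999]
 [ 0.0002  0.3112 -0.9503  0.4542]
 [ 0.      0.      0.      1.    ]]
wrist rest_top [280.3, 352.3] 0.62 [283.8498 352.445 ]
wrist saddle_top [269.2, 179.6] 0.78 [273.2878 183.3187]
wrist button_face [233.0, 174.4] 0.96 [236.7333 175.5319]
wrist stand [289.4, 222.0] 0.69 [291.815  222.7598]
[0.5537 0.182  0.3873] 22.19136053167303
rest_top [3.4538 1.7137]
saddle_top [1.8963 0.0016]
button_face [-1.9571 -2.2141]
stand [-0.4485  0.6772]
rest_top [1.0007 2.5706]
saddle_top [-1.854   0.6617]
button_face [-0.0221  2.1656]
stand [-0.9798  0.9934]
rest_top [ 0.7035 -0.7241]
saddle_top [0.6287 0.3019]
button_face [ 0.5673 -0.599 ]
stand [ 0.4152 -0.3545]
rest_top [0.4796 0.1517 0.149 ]
saddle_top [0.6278 0.2122 0.185 ]
button_face [0.6157 0.2418 0.15  ]
stand [0.5537 0.182  0.    ]
```

>>> play_rows --steps '[[[0.016, -0.015, 0.002, 0, 0, 0], [0.0165, -0.0155, 0.002, 0, 0, 0], [0, 0, 0, 0, 0, 0]]]'

```text
t: 4.92
tcp_pos: [0.6267, 0.2123, 0.2999]
tool_rot: [0.981, 0.194, 0.0, -0.0]
force: [0.2, 0.4, -0.5]
finger_gap: 1.002
```

Run:
```python
from h import *
np.set_printoptions(precision=4,suppress=True)
obs=[]
for n in ['wrist','wrist']:
    p=snap(n,n+'2.png')
    for l in SP:
        for r in manip.pinpoint(l,p)[:4]:
            d=np.linalg.norm(proj(p,s2w((.5537,.182,.3873),SP[l]))-r['point'])
            if d<40: obs.append((p,l,np.array(r['point']),.4 if n=='wrist' else 1.));break
q,f=fitstand(obs);print(q,np.degrees(q[2]));
for o,g in zip(obs,f):print(o[1],o[2],g)
for l in SP:print(l,s2w(q,SP[l]))
print(np.array(p['K']))
to(list(s2w(q,SP['saddle_top'])[:2])+[.3],22.2)
```

```text
[0.552  0.1838 0.3748] 21.47709187434825
rest_top [316.  389.3] [-0.6198 -1.2325]
saddle_top [315.6 228.4] [0.4585 0.9765]
button_face [276.  215.7] [0.079  0.7201]
stand [315.7 253.3] [ 0.07   -1.3959]
rest_top [311.5 387.8] [ 0.4007 -1.4562]
saddle_top [314.7 225.4] [-0.4425  1.1647]
button_face [273.6 215.7] [-0.0919 -0.1412]
stand [313.8 250. ] [ 0.1338 -0.6926]
rest_top [0.4775 0.1545 0.149 ]
saddle_top [0.6264 0.2131 0.185 ]
button_face [0.6147 0.2428 0.15  ]
stand [0.552  0.1838 0.    ]
[[391.9025   0.     316.5637]
 [  0.     391.9025 239.8878]
 [  0.       0.       1.    ]]
t 5.42 tcp [0.6262 0.2096 0.3007] F [0.4 0.4 0.2] gap 0.999 q [0.15 0.51 1.24 0.   1.39 1.34]
shift mm [ 1.5 -3.1  0.7] turn [ 0.   -0.01 -0.05]
```

View pics/wrist2.png

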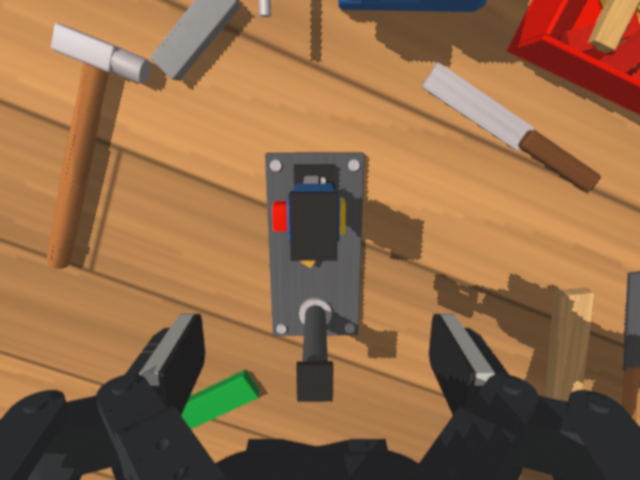

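The wrist view shows the saddle centred at (314,226), the red button at (280,216) and the rest pad at (315,382). The axis lies parallel to the tool x, with a 2–3 mm offset towards the button side. I'll correct that and descend.

>>> play_rows --steps '[[[0.0015, -0.0025, 0.02, 0, 0, 0], [0, 0, 0.025, 0, 0, 0], [0, 0, 0.025, 0, 0, 0], [0, 0, 0.025, 0, 0, 0], [0, 0, 0.025, 0, 0, 0], [0, 0, 0.018, 0, 0, 0], [0, 0, 0.01, 0, 0, 0], [0, 0, 0, 0, 0, 0]]]' --fingers 1

```text
t: 6.42
tcp_pos: [0.6265, 0.2128, 0.1521]
tool_rot: [0.981, 0.192, -0.0, -0.0]
force: [0.3, 0.5, -0.2]
finger_gap: 0.998
```

Run:
```python
from h import *
to([.6264,.2131,.153],22.)
p=snap('wrist','w3.png');q=snap('side','s3.png');i=q['img'][190:330,150:350]
cv2.imwrite('pics/s3c.png',cv2.resize(i[:,:,::-1],None,fx=4,fy=4,interpolation=2))
```

```text
t 6.42 tcp [0.6265 0.2128 0.1521] F [ 0.3  0.5 -0.2] gap 0.998 q [0.16 0.66 1.4  0.   1.09 1.34]
shift mm [ 0.  -0.3 -0.9] turn [-0.01  0.05  0.18]
```

View pics/w3.png

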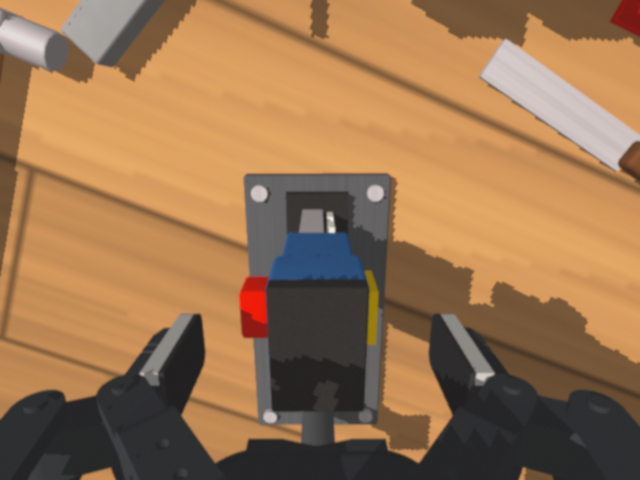

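View pics/s3c.png

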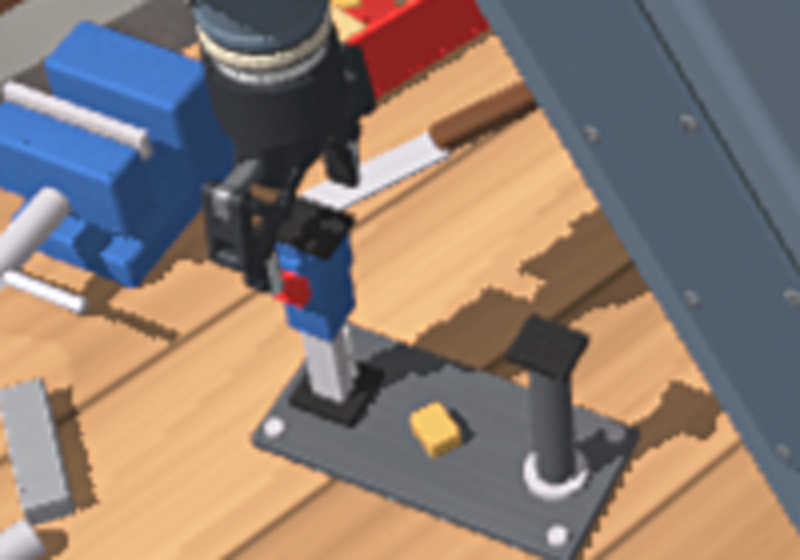

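Run:
```python
from h import *
p=snap('wrist');s=manip.sense();Rc=R.from_quat(s['tool_rot'])
for z in(.025,.012,0,-.01):
    for x in(-.011,.011):
        print(z,x,[np.round(proj(p,s['tcp_pos']+Rc.apply([x,y,z]))).tolist() for y in(-.0425,.0425)])
for r in manip.pinpoint('button_face',p)[:1]+manip.pinpoint('saddle_top',p)[:1]:print(r['point'],r['score'])
q=(.552,.1838,.3748)
print([proj(p,s2w(q,SP[l])) for l in('button_face','saddle_top')])
for z in (.15,):print(Rc.inv().apply(s2w(q,SP['button_face'])-s['tcp_pos']))
print(Rc.inv().apply(atz(p,manip.pinpoint('saddle_top',p)[0]['point'],.185)-s['tcp_pos']))
```

```text
0.025 -0.011 [[233.0, 305.0], [404.0, 304.0]]
0.025 0.011 [[229.0, 263.0], [408.0, 263.0]]
0.012 -0.011 [[227.0, 318.0], [410.0, 318.0]]
0.012 0.011 [[223.0, 274.0], [414.0, 274.0]]
0 -0.011 [[221.0, 332.0], [417.0, 331.0]]
0 0.011 [[217.0, 285.0], [421.0, 285.0]]
-0.01 -0.011 [[215.0, 345.0], [423.0, 344.0]]
-0.01 0.011 [[211.0, 296.0], [427.0, 296.0]]
[243.8, 305.5] 0.68
[317.4, 352.8] 0.81
[array([244.07540053, 306.1033528 ]), array([318.05613281, 354.01468708])]
[-0.000525   -0.03243208  0.00358017]
[-0.00035724 -0.00064632 -0.03140395]
```

>>> play_rows --steps '[[[0, 0, 0, 0, 0, 0], [0, 0, 0, 0, 0, 0], [0, 0, 0, 0, 0, 0]]]' --fingers 0.74 --squeeze 25

```text
t: 7.1
tcp_pos: [0.6266, 0.2129, 0.1525]
tool_rot: [0.981, 0.192, -0.0, -0.0]
force: [0.7, 0.0, -0.3]
finger_gap: 0.74
```

Run:
```python
from h import *
p=snap('wrist','w4.png');q=snap('side');i=q['img'][220:290,190:290]
cv2.imwrite('pics/s4c.png',cv2.resize(i[:,:,::-1],None,fx=7,fy=7,interpolation=2))
s=manip.sense();Rc=R.from_quat(s['tool_rot']);print(s['finger_gap'],s['force'])
for z in(.025,.012,0,-.01):
    print(z,[((proj(q,s['tcp_pos']+Rc.apply([x,y,z]))-[190,220])*7).round().tolist() for x,y in((-.011,-.032),(.011,-.032))])
```

```text
0.7420311322005766 [0.69041543 0.50351602 0.40804465]
0.025 [[248.0, 357.0], [194.0, 337.0]]
0.012 [[244.0, 334.0], [188.0, 314.0]]
0 [[239.0, 312.0], [183.0, 292.0]]
-0.01 [[235.0, 294.0], [179.0, 273.0]]
```

View pics/w4.png

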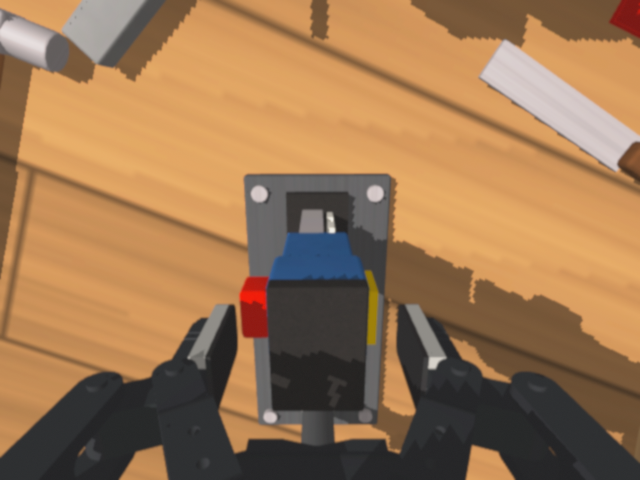

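View pics/s4c.png

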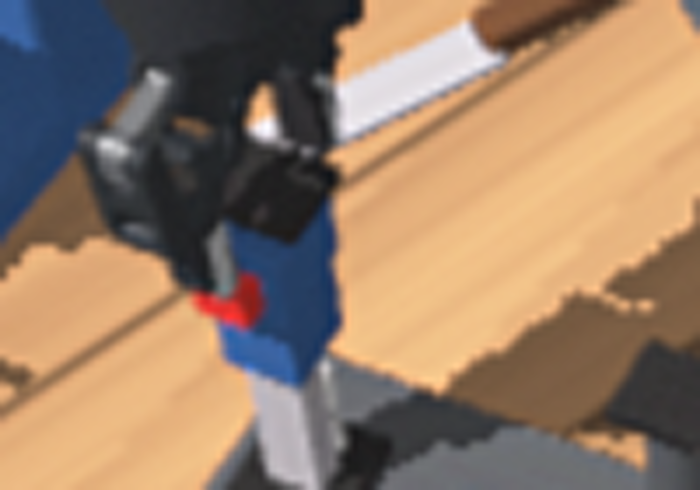

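>>> play_rows --steps '[[[0, 0, 0.005, 0, 0, 0], [0, 0, 0.003, 0, 0, 0], [0, 0, 0, 0, 0, 0]]]' --fingers 0.7

```text
t: 7.58
tcp_pos: [0.627, 0.2131, 0.1455]
tool_rot: [0.981, 0.192, 0.0, -0.0]
force: [0.0, -0.4, 6.7]
finger_gap: 0.7
```

Run:
```python
from h import *
p=snap('wrist','w5.png');q=snap('side');i=q['img'][220:290,190:290]
cv2.imwrite('pics/s5c.png',cv2.resize(i[:,:,::-1],None,fx=7,fy=7,interpolation=2))
s=manip.sense();Rc=R.from_quat(s['tool_rot']);print(s['finger_gap'],s['force'],s['tcp_pos'])
for z in(.025,.012,0,-.01):
    print(z,[proj(p,s['tcp_pos']+Rc.apply([x,y,z])).round().tolist() for x,y in((-.011,-.03),(.011,-.03),(-.011,.03),(.011,.03))])
    print(z,[((proj(q,s['tcp_pos']+Rc.apply([x,y,z]))-[190,220])*7).round().tolist() for x,y in((-.011,-.032),(.011,-.032))])
```

```text
0.7034377789592907 [-0.60058948 -0.67317598  5.43264776] [0.62700381 0.21309093 0.14553216]
0.025 [[258.0, 305.0], [256.0, 263.0], [379.0, 304.0], [381.0, 263.0]]
0.025 [[250.0, 369.0], [195.0, 349.0]]
0.012 [[254.0, 318.0], [251.0, 274.0], [383.0, 318.0], [386.0, 274.0]]
0.012 [[245.0, 346.0], [190.0, 326.0]]
0 [[250.0, 332.0], [247.0, 285.0], [388.0, 331.0], [391.0, 285.0]]
0 [[241.0, 325.0], [185.0, 304.0]]
-0.01 [[246.0, 345.0], [243.0, 296.0], [392.0, 344.0], [395.0, 296.0]]
-0.01 [[237.0, 306.0], [181.0, 286.0]]
```

View pics/w5.png

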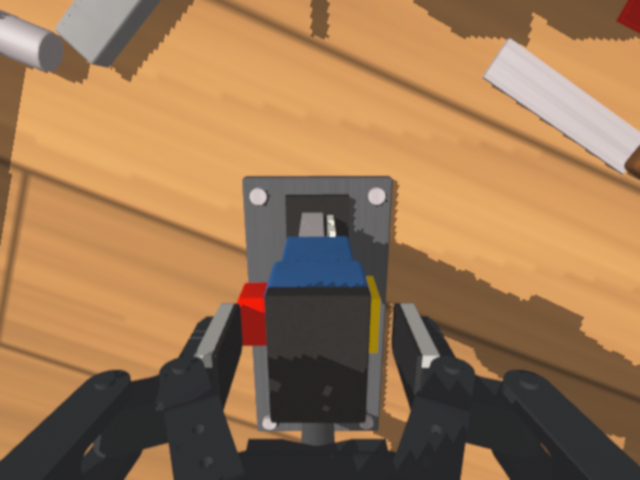

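View pics/s5c.png

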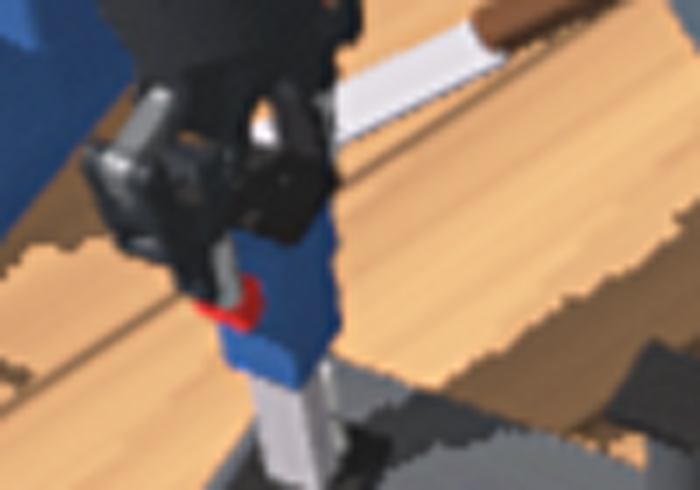

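>>> play_rows --steps '[[[0, 0, -0.006, 0, 0, 0], [0, 0, 0, 0, 0, 0], [0, 0, 0, 0, 0, 0], [0, 0, 0.006, 0, 0, 0], [0, 0, 0, 0, 0, 0]]]' --fingers 0.85

```text
t: 8.3
tcp_pos: [0.626, 0.2127, 0.1434]
tool_rot: [0.981, 0.192, -0.001, -0.0]
force: [0.1, -0.5, 0.0]
finger_gap: 0.849
```

Run:
```python
from h import *
print(manip.tips_ahead,[a for a in dir(manip) if a[0]!='_'])
for k in range(2):
  s=manip.sense();print(s['finger_gap'],s['force'],s['tcp_pos'],s['ft_torque'])
  snap('wrist')
```

```text
0.025 ['PlanningError', 'pinpoint', 'regions_of', 'sense', 'sign_off', 'snapshot', 'tips_ahead']
0.84896168762025 [ 0.10149878 -0.52434168  0.03659712] [0.62595651 0.21274328 0.1434371 ] [-0.00531645 -0.01040251 -0.01191707]
0.8492182580871573 [-0.62953566 -0.9236689   0.02500073] [0.62620298 0.21281969 0.14377194] [ 0.03492565 -0.033201   -0.01778763]
```

Run:
```python
from h import *
q=snap('side');i=q['img'][210:280,190:290]
im=cv2.resize(i[:,:,::-1],None,fx=8,fy=8,interpolation=2)
s=manip.sense();Rc=R.from_quat(s['tool_rot']);print(s['finger_gap'],s['force'],s['tcp_pos'])
for z in(.025,.012,0,-.01,-.02,-.048):
  for x in(-.011,.011):
    u=((proj(q,s['tcp_pos']+Rc.apply([x,-.036,z]))-[190,210]+.5)*8).astype(int)
    cv2.circle(im,tuple(int(a) for a in u),3,(0,255,0) if z!=0 else (255,0,255),-1)
cv2.imwrite('pics/s6.png',im)
t=snap('wrist')
im=t['img'][:,:,::-1].copy()
for z in(.025,.012,0,-.01,-.02,-.048):
  for x in(-.011,.011):
    for y in(-.036,.036):
      u=proj(t,s['tcp_pos']+Rc.apply([x,y,z]));cv2.circle(im,tuple(int(a) for a in u),2,(0,255,0) if z!=0 else (255,0,255),-1)
cv2.imwrite('pics/w6.png',im)
```

```text
0.8484262830591869 [0.01335242 0.10418121 1.13716521] [0.62659952 0.21286924 0.14427896]
```

View pics/s6.png

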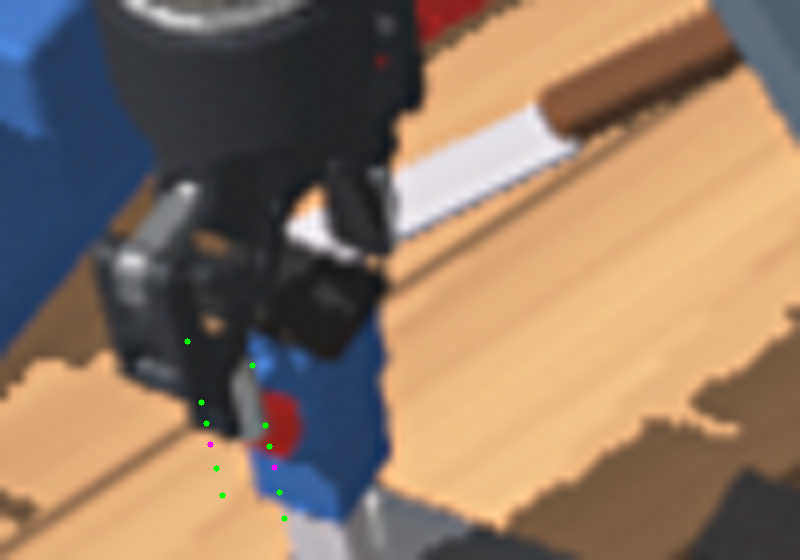

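View pics/w6.png

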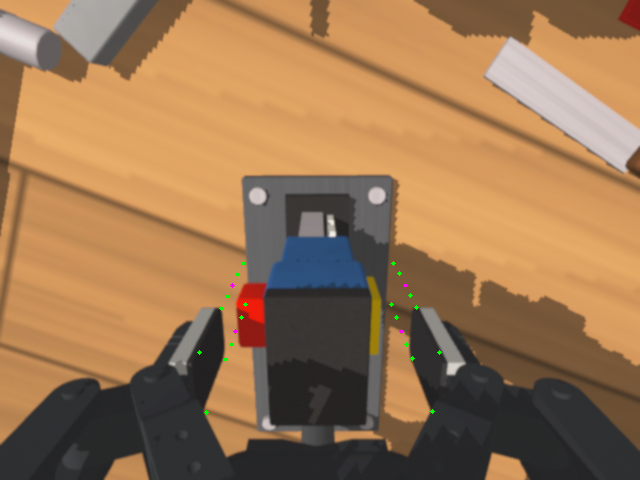

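>>> play_rows --steps '[[[0, 0, 0, 0, 0, 0], [0, 0, 0.005, 0, 0, 0], [0, 0, 0.005, 0, 0, 0], [0, 0, 0.004, 0, 0, 0], [0, 0, 0, 0, 0, 0]]]' --fingers 0.9

```text
t: 9.12
tcp_pos: [0.6263, 0.2128, 0.1298]
tool_rot: [0.981, 0.192, -0.001, -0.0]
force: [-0.0, 0.8, -0.5]
finger_gap: 0.899
```

Run:
```python
from h import *
q=snap('side');i=q['img'][210:280,190:290]
im=cv2.resize(i[:,:,::-1],None,fx=8,fy=8,interpolation=2)
s=manip.sense();print(s['finger_gap'],s['force'],s['tcp_pos'])
cv2.imwrite('pics/s7.png',im)
t=snap('wrist','w7.png')
```

```text
0.9009645221143018 [ 0.94942744 -0.18203667  0.42364741] [0.62650246 0.21285177 0.13016776]
```

View pics/s7.png

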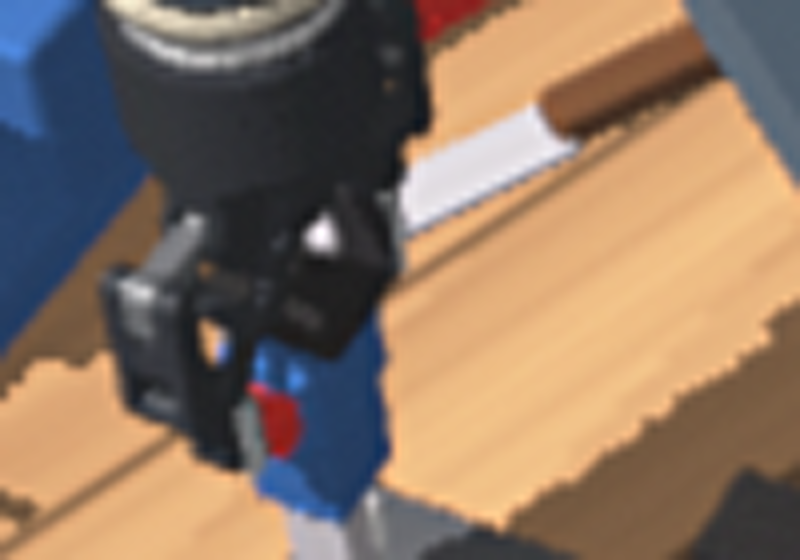

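View pics/w7.png

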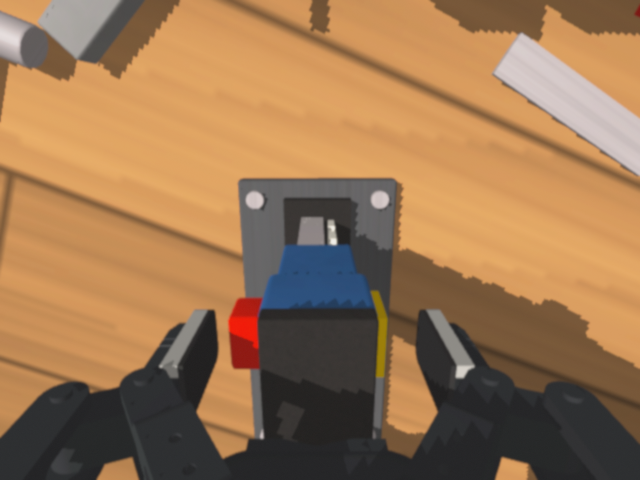

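The tips now cover the button's height, and nothing is touching. Closing the fingers.

>>> play_rows --steps '[[[0, 0, 0, 0, 0, 0], [0, 0, 0, 0, 0, 0], [0, 0, 0, 0, 0, 0], [0, 0, 0, 0, 0, 0]]]' --fingers 0.45 --squeeze 30

```text
t: 9.72
tcp_pos: [0.627, 0.2125, 0.1313]
tool_rot: [0.981, 0.192, 0.0, 0.0]
force: [0.1, -2.5, 5.7]
finger_gap: 0.544
```

Run:
```python
from h import *
t=snap('wrist','w8.png')
s=manip.sense();print(s['finger_gap'],s['force'],s['tcp_pos'],s['tool_rot'])
```

```text
0.5457843780996123 [ 0.26449458 -3.96965623  5.23707825] [0.62703983 0.2125374  0.13113966] [9.81339743e-01 1.92281325e-01 4.27195268e-04 1.33628393e-04]
```

View pics/w8.png

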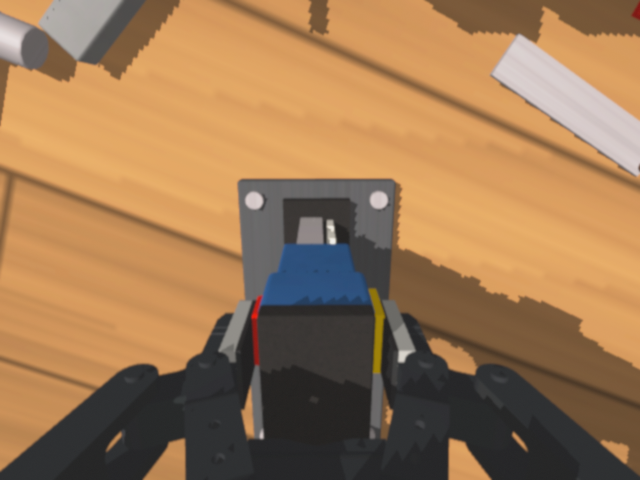

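Gap 0.545 (about 46–48 mm), and the red button is flush at (257,330), so it's pressed. Starting the head down.

>>> play_rows --steps '[[[0, 0, 0.001, 0, 0, 0], [0, 0, 0.001, 0, 0, 0], [0, 0, 0.001, 0, 0, 0]]]'

```text
t: 10.15
tcp_pos: [0.627, 0.2125, 0.1276]
tool_rot: [0.981, 0.192, 0.0, 0.0]
force: [0.7, -4.8, 4.7]
finger_gap: 0.545
```

>>> play_rows --steps '[[[0, 0, 0.001, 0, 0, 0], [0, 0, 0.0015, 0, 0, 0], [0, 0, 0.0015, 0, 0, 0]]]'

```text
t: 10.52
tcp_pos: [0.627, 0.2126, 0.1235]
tool_rot: [0.981, 0.192, 0.0, 0.0]
force: [0.4, -4.8, 5.0]
finger_gap: 0.549
```

>>> play_rows --steps '[[[0, 0, 0.0015, 0, 0, 0], [0, 0, 0.0015, 0, 0, 0], [0, 0, 0.0015, 0, 0, 0], [0, 0, 0.0015, 0, 0, 0], [0, 0, 0, 0, 0, 0]]]'

```text
t: 11.15
tcp_pos: [0.627, 0.2126, 0.1173]
tool_rot: [0.981, 0.192, 0.0, 0.0]
force: [1.0, -3.9, 3.2]
finger_gap: 0.545
```

Run:
```python
from h import *
np.set_printoptions(precision=4,suppress=True)
t=snap('wrist','w9.png');q=snap('side');im=cv2.resize(q['img'][210:290,190:310][:,:,::-1],None,fx=6,fy=6,interpolation=2)
cv2.imwrite('pics/s9.png',im)
s=manip.sense();print(s['finger_gap'],s['force'],s['tcp_pos'])
u=manip.pinpoint('saddle_top',q)[0]['point'];print(u,[(h,proj(q,s2w((.552,.1838,.3748),(.08,0,h)))) for h in(.185,.175,.17)])
```

```text
0.5440079546370131 [ 0.9857 -5.1726  4.1506] [0.627  0.2125 0.1173]
[227.6, 247.5] [(0.185, array([225.2798, 245.1628])), (0.175, array([225.8111, 247.8801])), (0.17, array([226.0744, 249.2265]))]
```

View pics/s9.png

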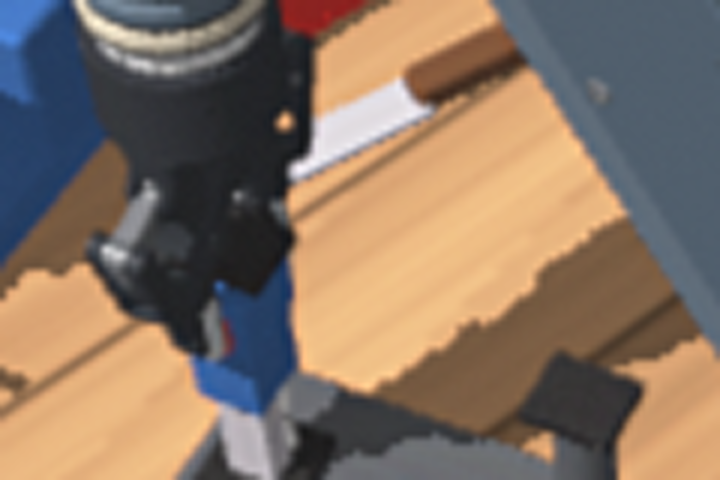

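>>> play_rows --steps '[[[0, 0, 0, 0, 0, 0], [0, 0, 0, 0, 0, 0], [0, 0, 0, 0, 0, 0], [0, 0, -0.02, 0, 0, 0], [0, 0, -0.03, 0, 0, 0], [0, 0, -0.03, 0, 0, 0], [0, 0, 0, 0, 0, 0]]]' --fingers 0.9

```text
t: 12.18
tcp_pos: [0.6286, 0.2134, 0.2004]
tool_rot: [0.981, 0.193, 0.003, 0.0]
force: [0.6, -0.0, 0.1]
finger_gap: 0.898
```

>>> play_rows --steps '[[[0, 0, 0, 0, 0, 0], [0, 0, 0, 0, 0, 0], [0, 0, 0, 0, 0, 0], [0, 0, 0, 0, 0, 0], [0, 0, 0, 0, 0, 0]]]' --fingers 0 --squeeze 20

```text
t: 12.8
tcp_pos: [0.6266, 0.2129, 0.1973]
tool_rot: [0.981, 0.192, -0.0, -0.0]
force: [-0.1, -0.3, -0.1]
finger_gap: 0.001
```

Run:
```python
from h import *
np.set_printoptions(precision=4,suppress=True)
t=snap('wrist','w10.png');q=snap('side');im=cv2.resize(q['img'][190:290,180:310][:,:,::-1],None,fx=6,fy=6,interpolation=2)
cv2.imwrite('pics/s10.png',im)
s=manip.sense();print(s['t'],s['finger_gap'],s['force'],s['tcp_pos'])
Q=(.552,.1838,.3748)
for l,p in(('saddle_top',q),('button_face',q),('saddle_top',t),('button_face',t)):
    r=manip.pinpoint(l,p)[0];P=SP[l];print(l,r['point'],round(r['score'],2),[(round(P[2]-h,3),proj(p,s2w(Q,(P[0],P[1],P[2]-h)))) for h in(0,.01,.015,.02)])
```

```text
12.9 -0.0014816714301091037 [-0.0812  0.3202  0.098 ] [0.6267 0.2129 0.1974]
saddle_top [229.1, 250.2] 0.6 [(0.185, array([225.2798, 245.1628])), (0.175, array([225.8111, 247.8801])), (0.17, array([226.0744, 249.2265])), (0.165, array([226.3361, 250.5648]))]
button_face [223.3, 264.9] 0.62 [(0.15, array([220.1634, 263.8255])), (0.14, array([220.7224, 266.416 ])), (0.135, array([220.9994, 267.6996])), (0.13, array([221.2748, 268.9756]))]
saddle_top [319.3, 279.7] 0.75 [(0.185, array([318.0071, 296.0752])), (0.175, array([317.9332, 286.7437])), (0.17, array([317.899 , 282.4228])), (0.165, array([317.8665, 278.3095]))]
button_face [270.3, 257.9] 0.71 [(0.15, array([258.5649, 266.4981])), (0.14, array([261.0545, 259.8346])), (0.135, array([262.2208, 256.7129])), (0.13, array([263.3391, 253.7198]))]
```

View pics/s10.png

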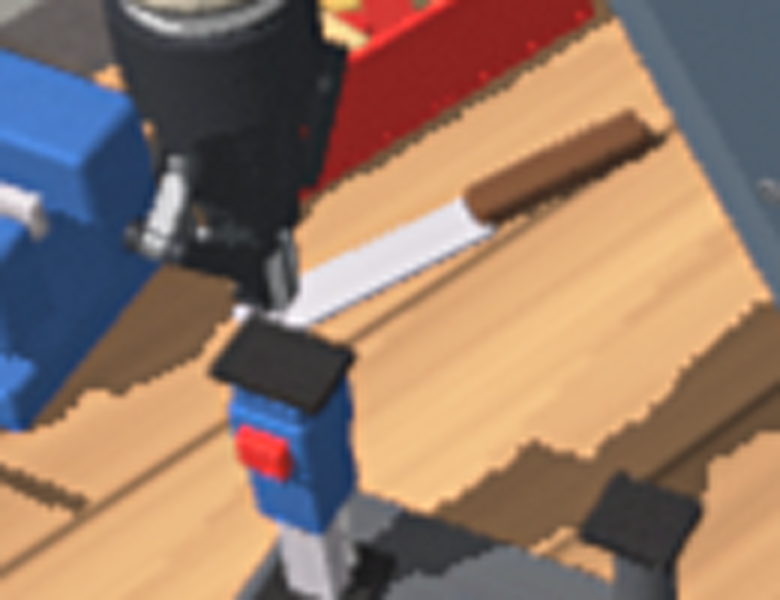

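View pics/w10.png

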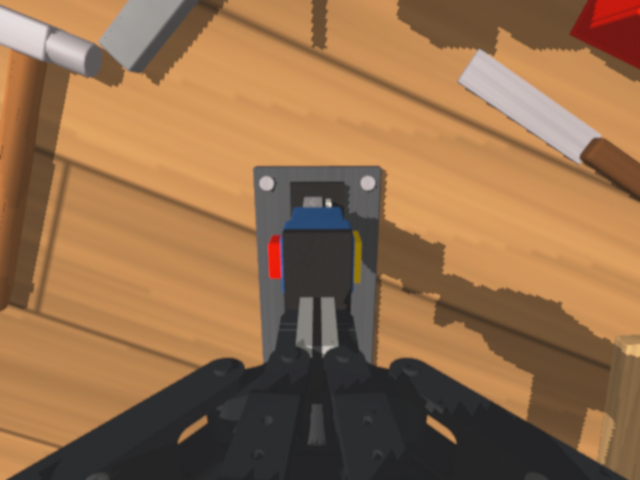

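The side view shows the button half in at crop (262,452) and the head lowered about 14 mm. Now pressing down with the fingers shut.

>>> play_rows --steps '[[[0, 0, 0.003, 0, 0, 0], [0, 0, 0.003, 0, 0, 0], [0, 0, 0.002, 0, 0, 0], [0, 0, 0.002, 0, 0, 0]]]'

```text
t: 13.6
tcp_pos: [0.6266, 0.2129, 0.1873]
tool_rot: [0.981, 0.192, -0.0, 0.0]
force: [0.6, 0.2, -0.1]
finger_gap: 0.001
```

Run:
```python
from h import *
np.set_printoptions(precision=4,suppress=True)
q=snap('side');im=cv2.resize(q['img'][190:290,180:310][:,:,::-1],None,fx=6,fy=6,interpolation=2)
cv2.imwrite('pics/s11.png',im)
s=manip.sense();print(s['t'],s['finger_gap'],s['force'],s['tcp_pos'])
```

```text
13.65 -0.0028367526576213394 [-0.1127  0.1035  0.2817] [0.6265 0.2128 0.187 ]
```

View pics/s11.png

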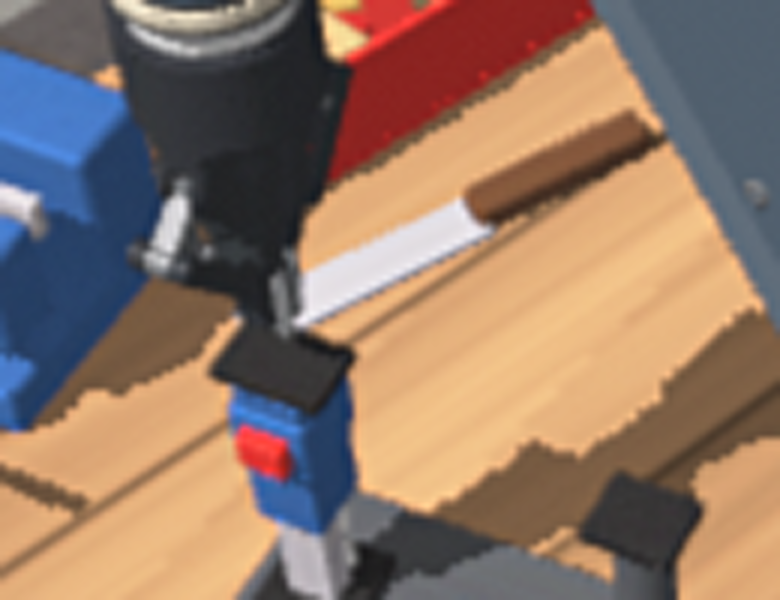

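>>> play_rows --steps '[[[0, 0, 0.002, 0, 0, 0], [0, 0, 0.002, 0, 0, 0], [0, 0, 0.002, 0, 0, 0]]]'

```text
t: 14.02
tcp_pos: [0.6266, 0.2129, 0.1814]
tool_rot: [0.981, 0.192, -0.0, 0.0]
force: [0.3, -0.1, 0.4]
finger_gap: 0.0
```

>>> play_rows --steps '[[[0, 0, 0.002, 0, 0, 0], [0, 0, 0.002, 0, 0, 0]]]'

```text
t: 14.28
tcp_pos: [0.6267, 0.2129, 0.1774]
tool_rot: [0.981, 0.192, -0.0, 0.0]
force: [-0.8, -0.2, 0.3]
finger_gap: 0.002
```

>>> play_rows --steps '[[[0, 0, 0.002, 0, 0, 0], [0, 0, 0.002, 0, 0, 0]]]'

```text
t: 14.52
tcp_pos: [0.6267, 0.2129, 0.1734]
tool_rot: [0.981, 0.192, 0.0, -0.0]
force: [-0.5, -1.1, -1.1]
finger_gap: 0.001
```

>>> play_rows --steps '[[[0, 0, 0.0015, 0, 0, 0], [0, 0, 0.0015, 0, 0, 0]]]'

```text
t: 14.78
tcp_pos: [0.6267, 0.2129, 0.1704]
tool_rot: [0.981, 0.192, -0.0, 0.0]
force: [-0.2, 0.1, -1.0]
finger_gap: -0.002
```

>>> play_rows --steps '[[[0, 0, 0.0015, 0, 0, 0], [0, 0, 0.0015, 0, 0, 0]]]'

```text
t: 15.02
tcp_pos: [0.6267, 0.2129, 0.1674]
tool_rot: [0.981, 0.192, 0.0, 0.0]
force: [0.5, 0.0, -0.5]
finger_gap: 0.0
```

Run:
```python
from h import *
np.set_printoptions(precision=4,suppress=True)
q=snap('side');im=cv2.resize(q['img'][190:290,180:310][:,:,::-1],None,fx=6,fy=6,interpolation=2)
cv2.imwrite('pics/s12.png',im)
s=manip.sense();print(s['t'],s['finger_gap'],s['force'],s['tcp_pos'])
```

```text
15.075 -0.0010695737217547522 [-0.0935  0.3776 -0.4318] [0.6265 0.2129 0.1672]
```

View pics/s12.png

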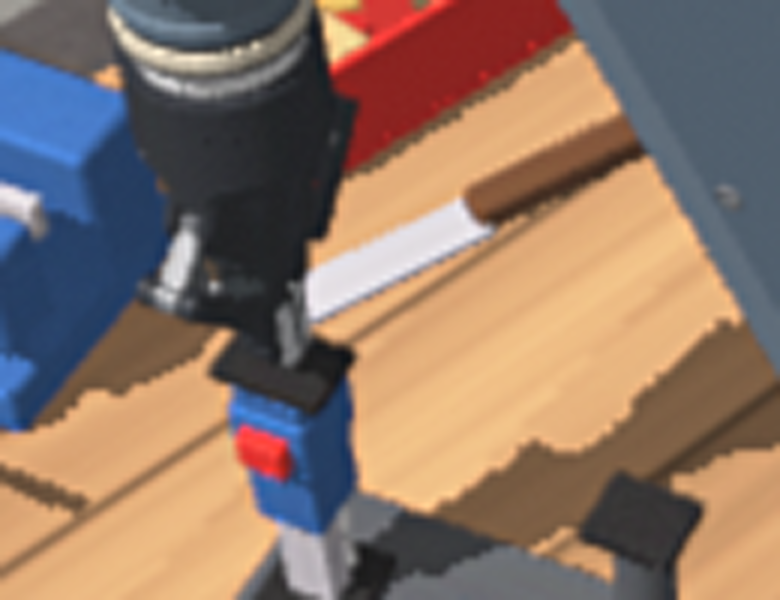

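>>> play_rows --steps '[[[0, 0, 0.0015, 0, 0, 0], [0, 0, 0.0015, 0, 0, 0]]]'

```text
t: 15.32
tcp_pos: [0.6267, 0.2129, 0.1645]
tool_rot: [0.981, 0.192, 0.0, -0.0]
force: [-0.7, 0.0, -0.9]
finger_gap: -0.002
```

>>> play_rows --steps '[[[0, 0, 0.001, 0, 0, 0], [0, 0, 0.001, 0, 0, 0]]]'

```text
t: 15.58
tcp_pos: [0.6267, 0.2129, 0.1625]
tool_rot: [0.981, 0.192, 0.0, -0.0]
force: [0.6, -0.4, 0.3]
finger_gap: -0.002
```

>>> play_rows --steps '[[[0, 0, 0.001, 0, 0, 0], [0, 0, 0.001, 0, 0, 0]]]'

```text
t: 15.82
tcp_pos: [0.6267, 0.2129, 0.1614]
tool_rot: [0.981, 0.192, 0.0, 0.0]
force: [-1.8, -0.8, 5.7]
finger_gap: -0.001
```

Contact at TCP z of about 0.162. I'll push slowly from here.

>>> play_rows --steps '[[[0, 0, 0.001, 0, 0, 0], [0, 0, 0.001, 0, 0, 0]]]'

```text
t: 16.08
tcp_pos: [0.6268, 0.2129, 0.1604]
tool_rot: [0.981, 0.192, 0.0, 0.0]
force: [-2.8, -1.0, 9.7]
finger_gap: -0.004
```

>>> play_rows --steps '[[[0, 0, 0.001, 0, 0, 0], [0, 0, 0.001, 0, 0, 0], [0, 0, 0.001, 0, 0, 0]]]'

```text
t: 16.45
tcp_pos: [0.6268, 0.2129, 0.1575]
tool_rot: [0.981, 0.193, 0.001, 0.0]
force: [-2.8, -0.8, 9.2]
finger_gap: 0.002
```

>>> play_rows --steps '[[[0, 0, 0.001, 0, 0, 0], [0, 0, 0.001, 0, 0, 0]]]'

```text
t: 16.7
tcp_pos: [0.6268, 0.2129, 0.1555]
tool_rot: [0.981, 0.193, 0.001, 0.0]
force: [-2.9, -0.4, 8.6]
finger_gap: -0.005
```

Run:
```python
from h import *
np.set_printoptions(precision=4,suppress=True)
q=snap('side');im=cv2.resize(q['img'][190:290,180:310][:,:,::-1],None,fx=6,fy=6,interpolation=2)
cv2.imwrite('pics/s13.png',im)
s=manip.sense();print(s['t'],s['finger_gap'],s['force'],s['tcp_pos'])
```

```text
16.75 0.0010752391244310388 [-2.5882 -1.0021  9.1668] [0.6268 0.2129 0.1553]
```

View pics/s13.png

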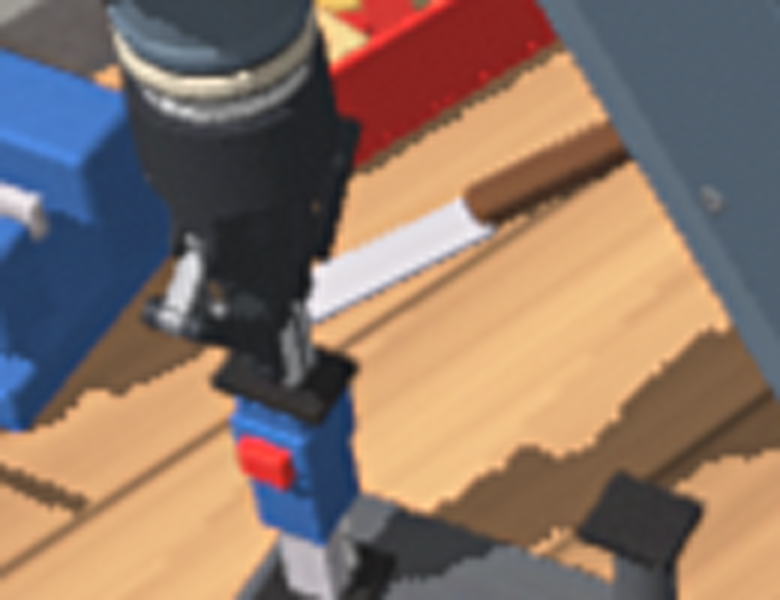

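>>> play_rows --steps '[[[0, 0, 0.001, 0, 0, 0], [0, 0, 0.001, 0, 0, 0]]]'

```text
t: 17.0
tcp_pos: [0.6268, 0.2129, 0.1535]
tool_rot: [0.981, 0.193, 0.0, 0.0]
force: [-2.8, -0.5, 9.9]
finger_gap: 0.001
```

>>> play_rows --steps '[[[0, 0, 0.001, 0, 0, 0]]]'

```text
t: 17.12
tcp_pos: [0.6268, 0.2129, 0.1525]
tool_rot: [0.981, 0.193, 0.0, 0.0]
force: [-2.6, -0.7, 7.7]
finger_gap: -0.003
```

>>> play_rows --steps '[[[0, 0, 0.001, 0, 0, 0]]]'

```text
t: 17.25
tcp_pos: [0.6267, 0.2129, 0.1515]
tool_rot: [0.981, 0.192, 0.0, 0.0]
force: [-3.3, -0.2, 8.9]
finger_gap: 0.001
```

>>> play_rows --steps '[[[0, 0, 0.001, 0, 0, 0]]]'

```text
t: 17.38
tcp_pos: [0.6268, 0.2129, 0.1505]
tool_rot: [0.981, 0.192, 0.001, 0.0]
force: [-3.8, -0.6, 9.8]
finger_gap: -0.001
```

>>> play_rows --steps '[[[0, 0, 0.001, 0, 0, 0]]]'

```text
t: 17.5
tcp_pos: [0.6267, 0.2129, 0.1494]
tool_rot: [0.981, 0.193, 0.0, 0.0]
force: [-3.7, -0.4, 9.8]
finger_gap: -0.003
```

>>> play_rows --steps '[[[0, 0, 0.001, 0, 0, 0]]]'

```text
t: 17.62
tcp_pos: [0.6268, 0.2129, 0.1485]
tool_rot: [0.981, 0.193, 0.0, 0.0]
force: [-2.8, -0.7, 8.2]
finger_gap: -0.005
```

>>> play_rows --steps '[[[0, 0, 0.001, 0, 0, 0]]]'

```text
t: 17.75
tcp_pos: [0.6268, 0.2129, 0.1475]
tool_rot: [0.981, 0.193, 0.0, 0.0]
force: [-3.5, -0.2, 8.9]
finger_gap: -0.0
```

>>> play_rows --steps '[[[0, 0, 0.001, 0, 0, 0]]]'

```text
t: 17.88
tcp_pos: [0.6269, 0.2129, 0.1459]
tool_rot: [0.981, 0.192, 0.001, 0.0]
force: [-1.2, -0.6, 5.2]
finger_gap: 0.0
```

Force dropped, which may be the click. I'll look before pushing more.

Run:
```python
from h import *
np.set_printoptions(precision=4,suppress=True)
q=snap('side');im=cv2.resize(q['img'][190:290,180:310][:,:,::-1],None,fx=6,fy=6,interpolation=2)
cv2.imwrite('pics/s14.png',im)
t=snap('wrist','w14.png')
s=manip.sense();print(s['t'],s['finger_gap'],s['force'],s['tcp_pos'])
```

```text
17.975 0.002568837006415408 [-0.6615 -1.6933  5.7162] [0.6268 0.2128 0.1455]
```

View pics/s14.png

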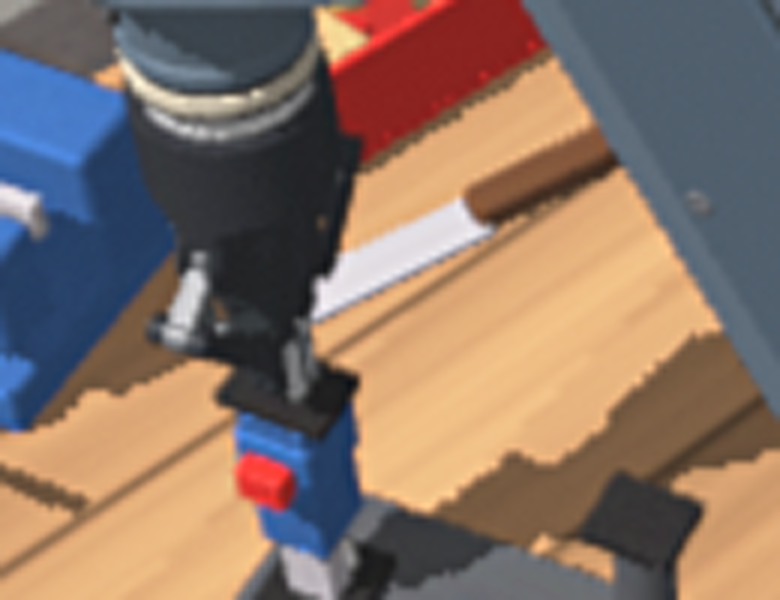

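View pics/w14.png

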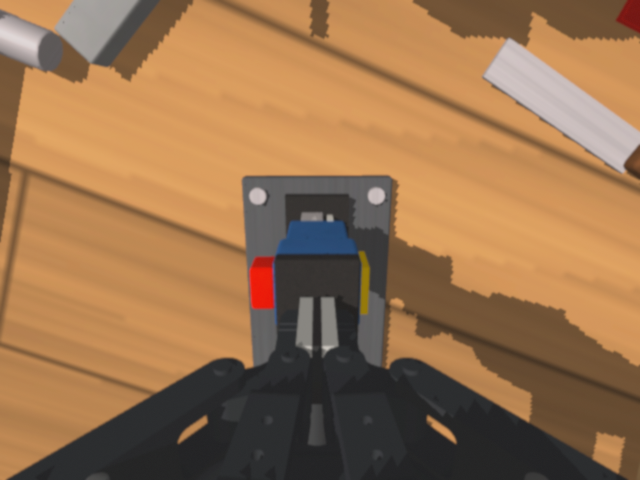

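The button is fully out (wrist view, red from 250 to 275; side view, it stands proud), so the head is locked about 30 mm down. I'll retract and go over the board.

>>> play_rows --steps '[[[0, 0, -0.02, 0, 0, 0], [0, 0, -0.04, 0, 0, 0], [0, 0, -0.04, 0, 0, 0], [0, 0, 0, 0, 0, 0]]]' --fingers 0

```text
t: 18.48
tcp_pos: [0.6292, 0.2134, 0.2484]
tool_rot: [0.981, 0.192, 0.004, 0.0]
force: [0.4, 0.5, -0.2]
finger_gap: -0.005
```

>>> play_rows --steps '[[[-0.0255, 0.0331, 0, 0, 0, 0], [-0.0255, 0.0331, 0, 0, 0, 0], [-0.0255, 0.0331, 0, 0, 0, 0], [-0.0255, 0.0331, 0, 0, 0, 0], [-0.0255, 0.0331, 0, 0, 0, 0], [-0.0255, 0.0331, 0, 0, 0, 0], [-0.0255, 0.0331, 0, 0, 0, 0], [-0.0255, 0.0331, 0, 0, 0, 0], [-0.0255, 0.0331, 0, 0, 0, 0], [-0.0255, 0.0331, 0, 0, 0, -6.2]]]' --fingers 0.9

```text
t: 19.73
tcp_pos: [0.5144, -0.1908, 0.243]
tool_rot: [0.969, 0.247, -0.001, -0.001]
force: [0.3, 0.3, 0.5]
finger_gap: 0.901
```

>>> play_rows --steps '[[[0, 0, 0, 0, 0, 0], [0, 0, 0, 0, 0, 0]]]'

```text
t: 19.98
tcp_pos: [0.515, -0.1893, 0.2434]
tool_rot: [0.97, 0.245, -0.001, -0.001]
force: [0.4, 0.0, 0.1]
finger_gap: 0.9
```

Run:
```python
from h import *
np.set_printoptions(precision=4,suppress=True)
for n in('top','side','wrist'):
    p=snap(n,'b_'+n+'.png')
    if n!='wrist':
        for r in manip.pinpoint('saddle_top',p)[:1]+manip.pinpoint('button_face',p)[:1]+manip.pinpoint('rest_top',p)[:1]:print(n,r)
        Q=(.552,.1838,.3748);print([(h,proj(p,s2w(Q,(.08,0,h)))) for h in(.165,.155,.145)])
    for r in manip.regions_of('board',p)[:2]:
        m=r['pixels'].astype(np.uint8);c=max(cv2.findContours(m,0,1)[0],key=len)
        W=np.array([atz(p,u[0],.018)[:2] for u in c])*1000
        print(n,'board',round(r['score'],2),r['rect'],cv2.minAreaRect(W.astype(np.float32)))
    for r in manip.pinpoint('board',p)[:2]:print(r['point'],r['score'],atz(p,r['point'],0))
to([.516,-.19,.25],28.4)
q=snap('side');cv2.imwrite('pics/s15.png',cv2.resize(q['img'][190:290,180:310][:,:,::-1],None,fx=6,fy=6,interpolation=2))
```

```text
top {'point': [233.5, 188.9], 'score': 0.72}
top {'point': [224.9, 199.7], 'score': 0.6}
top {'point': [255.5, 250.5], 'score': 0.68}
[(0.165, array([230.5658, 189.0388])), (0.155, array([231.1807, 189.915 ])), (0.145, array([231.7871, 190.7792]))]
top board 0.94 [182.5, 334.7, 218.1, 385.4] ((211.97369384765625, 295.136962890625), (44.211875915527344, 143.99139404296875), 51.740203857421875)
top board 0.79 [364.1, 200.4, 383.3, 225.7] ((590.5230712890625, -149.12872314453125), (66.37110900878906, 38.452186584472656), 25.1742000579834)
[419.7, 338.0] 0.98 [ 0.2594 -0.2609  0.    ]
[221.8, 343.0] 0.79 [0.2528 0.257  0.    ]
side {'point': [228.1, 250.1], 'score': 0.55}
side {'point': [219.5, 271.9], 'score': 0.51}
side {'point': [285.4, 271.9], 'score': 0.76}
[(0.165, array([226.3361, 250.5648])), (0.155, array([226.8549, 253.2176])), (0.145, array([227.3675, 255.8391]))]
side board 0.77 [441.5, 246.2, 470.9, 300.3] ((260.54473876953125, -252.8721923828125), (33.09526824951172, 175.78182983398438), 62.346439361572266)
side board 0.65 [329.6, 219.0, 367.6, 237.9] ((567.0017700195312, -159.6365966796875), (119.41383361816406, 53.33734893798828), 28.945999145507812)
[450.1, 271.9] 0.98 [ 0.2663 -0.2549  0.    ]
[319.3, 399.2] 0.94 [0.2516 0.2609 0.    ]
wrist board 0.88 [207.3, 355.8, 337.6, 449.3] ((270.7796630859375, -256.0535888671875), (36.09961700439453, 177.36724853515625), 62.13752365112305)
wrist board 0.69 [294.7, 56.9, 343.2, 307.7] ((519.503173828125, -190.1256561279297), (239.48751831054688, 41.18080139160156), 28.514753341674805)
[270.7, 404.1] 0.84 [ 0.2587 -0.2632  0.    ]
[321.1, 190.8] 0.64 [ 0.5204 -0.1915  0.    ]
t 20.73 tcp [ 0.5156 -0.1899  0.2445] F [ 0.   0.3 -0.4] gap 0.899 q [-0.56  0.4   1.6   0.    1.14  0.52]
shift mm [ 0.4  0.3 -5.5] turn [ 0.   -0.   -0.02]
```

View pics/b_wrist.png

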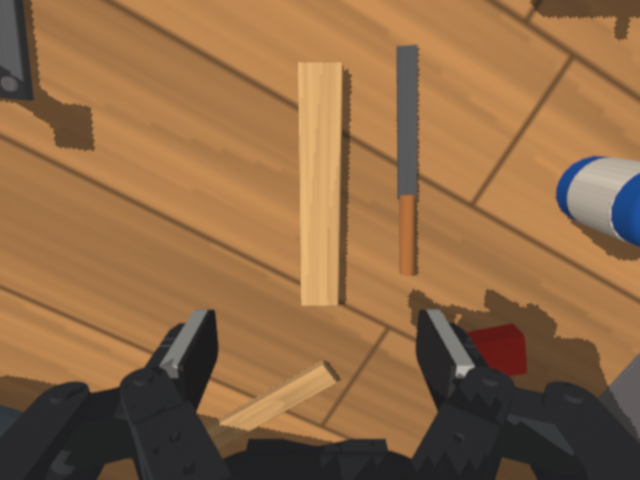

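View pics/s15.png

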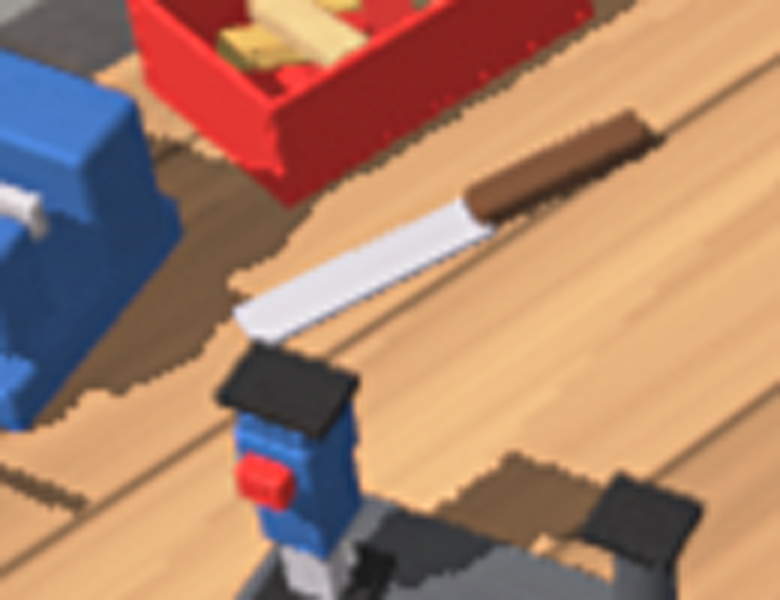

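The board is centred at (320,190) in the wrist view, the file at (407,160), with the tool aligned to the board. I'll shift 3.4/2.3 mm and descend.

>>> play_rows --steps '[[[0.0034, 0.0023, 0.03, 0, 0, 0], [0, 0, 0.035, 0, 0, 0], [0, 0, 0.035, 0, 0, 0], [0, 0, 0.035, 0, 0, 0], [0, 0, 0.035, 0, 0, 0], [0, 0, 0.03, 0, 0, 0], [0, 0, 0.015, 0, 0, 0], [0, 0, 0.008, 0, 0, 0], [0, 0, 0, 0, 0, 0]]]' --fingers 0.68

```text
t: 21.9
tcp_pos: [0.5199, -0.1905, 0.0217]
tool_rot: [0.969, 0.245, 0.0, 0.0]
force: [0.6, 0.2, -0.9]
finger_gap: 0.68
```

Run:
```python
from h import *
np.set_printoptions(precision=4,suppress=True)
p=snap('wrist','b2w.png');q=snap('side','b2s.png')
for r in manip.regions_of('board',p)[:2]:
        m=r['pixels'].astype(np.uint8);c=max(cv2.findContours(m,0,1)[0],key=len)
        W=np.array([atz(p,u[0],.018)[:2] for u in c])*1000
        print('board',round(r['score'],2),r['rect'],cv2.minAreaRect(W.astype(np.float32)))
to([.5195,-.19,.02],28.4)
```

```text
board 0.72 [258.9, 0.0, 378.0, 445.6] ((537.0834350585938, -180.67276000976562), (193.0672607421875, 39.963680267333984), 28.404766082763672)
t 22.05 tcp [ 0.5204 -0.1907  0.0225] F [1.2 1.1 0. ] gap 0.679 q [-0.55  0.74  1.75 -0.    0.64  0.52]
shift mm [-0.4 -1.   2.5] turn [ 0.11 -0.06 -0.01]
```

View pics/b2w.png

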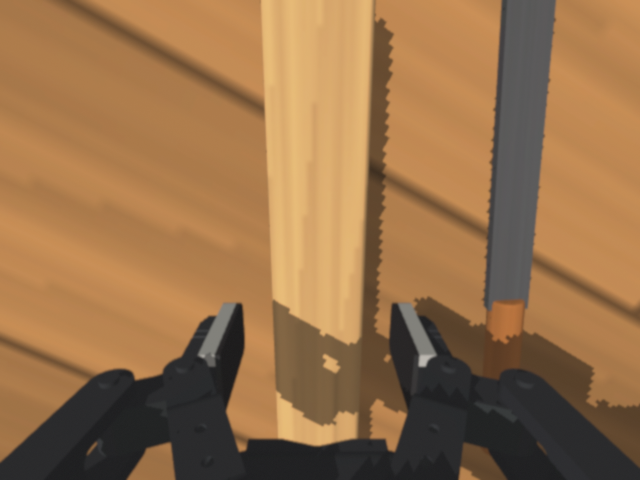

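View pics/b2s.png

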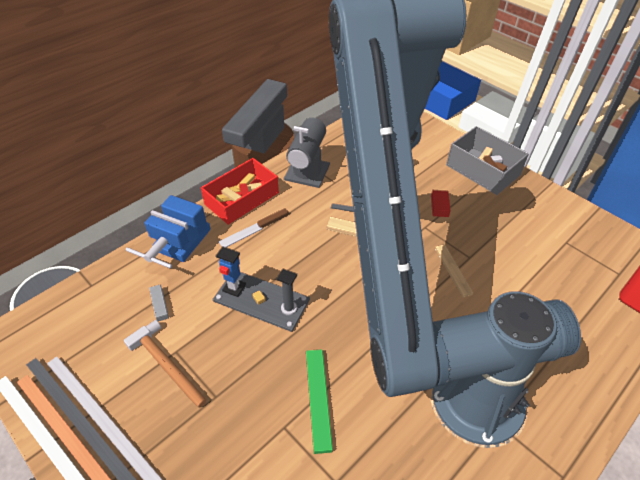

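>>> play_rows --steps '[[[0, 0, 0.006, 0, 0, 0], [0, 0, 0.006, 0, 0, 0], [0, 0, 0.004, 0, 0, 0], [0, 0, 0, 0, 0, 0]]]'

```text
t: 22.55
tcp_pos: [0.5193, -0.1901, 0.005]
tool_rot: [0.969, 0.245, -0.0, -0.0]
force: [-0.4, 0.1, -0.0]
finger_gap: 0.679
```

>>> play_rows --steps '[[[0, 0, 0.002, 0, 0, 0], [0, 0, 0.002, 0, 0, 0]]]'

```text
t: 22.8
tcp_pos: [0.5197, -0.1904, 0.0015]
tool_rot: [0.969, 0.245, 0.0, 0.0]
force: [0.1, 0.3, -0.2]
finger_gap: 0.678
```

Run:
```python
from h import *
p=snap('wrist','b3w.png')
to([.5195,-.19,.02],28.4)
```

```text
t 22.85 tcp [ 0.5196 -0.1903  0.0013] F [-0.6  0.5 -0.2] gap 0.678 q [-0.55  0.78  1.76  0.    0.6   0.52]
shift mm [  0.1  -0.3 -18.7] turn [-0.01  0.01 -0.01]
```

View pics/b3w.png

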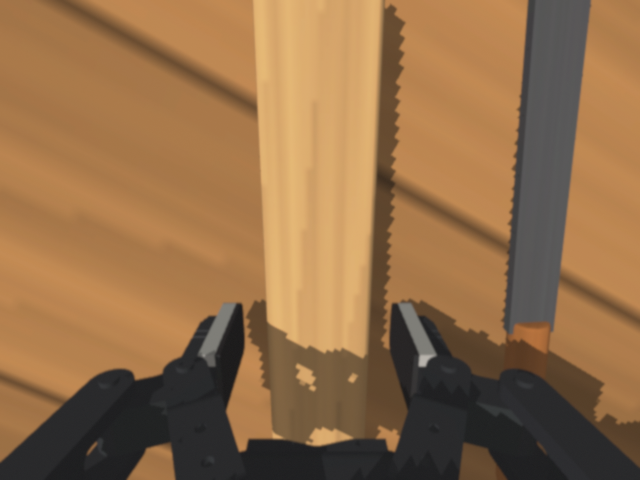

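>>> play_rows --steps '[[[0, 0, 0.003, 0, 0, 0], [0, 0, 0.003, 0, 0, 0], [0, 0, 0, 0, 0, 0]]]'

```text
t: 23.22
tcp_pos: [0.5194, -0.1902, -0.0048]
tool_rot: [0.969, 0.245, -0.0, -0.0]
force: [-0.8, -0.2, -0.3]
finger_gap: 0.68
```

>>> play_rows --steps '[[[0, 0, 0.0015, 0, 0, 0], [0, 0, 0.0015, 0, 0, 0]]]'

```text
t: 23.48
tcp_pos: [0.5197, -0.1904, -0.0075]
tool_rot: [0.969, 0.245, 0.0, 0.0]
force: [-1.2, -0.4, -0.7]
finger_gap: 0.678
```

>>> play_rows --steps '[[[0, 0, 0.0015, 0, 0, 0], [0, 0, 0, 0, 0, 0]]]'

```text
t: 23.72
tcp_pos: [0.5195, -0.1903, -0.0091]
tool_rot: [0.969, 0.245, -0.0, -0.0]
force: [1.0, 0.8, 0.6]
finger_gap: 0.68
```

Run:
```python
from h import *
p=snap('wrist','b4w.png')
to([.5195,-.19,.0],28.4)
```

```text
t 23.77 tcp [ 0.5196 -0.1903 -0.0091] F [ 0.5 -0.6  0. ] gap 0.68 q [-0.55  0.8   1.76  0.    0.58  0.52]
shift mm [ 0.1 -0.3 -9.1] turn [-0.01  0.01 -0.01]
```

View pics/b4w.png

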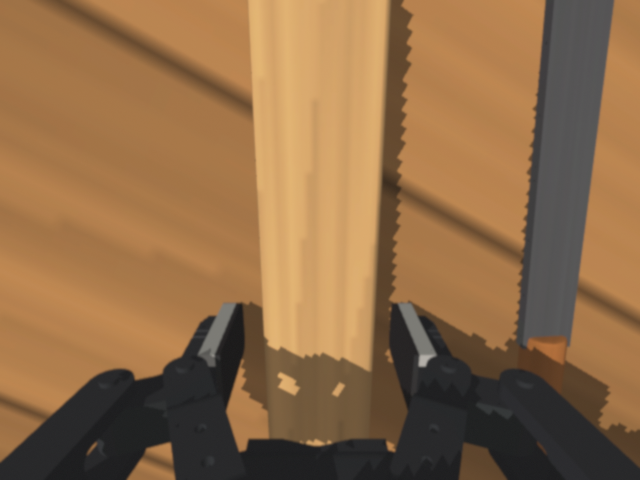

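>>> play_rows --steps '[[[0, 0, -0.001, 0, 0, 0], [0, 0, 0, 0, 0, 0], [0, 0, 0, 0, 0, 0], [0, 0, 0, 0, 0, 0]]]' --fingers 0.3 --squeeze 40

```text
t: 24.28
tcp_pos: [0.5198, -0.1904, -0.0077]
tool_rot: [0.969, 0.245, 0.0, 0.0]
force: [0.1, 0.4, 3.4]
finger_gap: 0.458
```

Run:
```python
from h import *
p=snap('wrist','b5w.png')
to([.5195,-.19,.0],28.4)
```

```text
t 24.32 tcp [ 0.5198 -0.1904 -0.0077] F [-0.8  0.9  3.6] gap 0.46 q [-0.55  0.8   1.76  0.    0.59  0.52]
shift mm [-0.1 -0.5 -7.7] turn [ 0.03 -0.02 -0.01]
```

View pics/b5w.png

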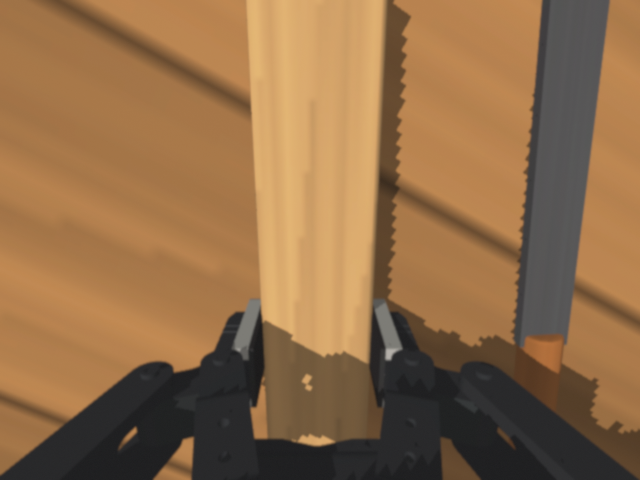

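Gripped at gap 0.46 with 3.5 N upward. Lift and carry.

>>> play_rows --steps '[[[0, 0, -0.01, 0, 0, 0], [0, 0, -0.03, 0, 0, 0], [0, 0, -0.04, 0, 0, 0], [0, 0, -0.04, 0, 0, 0], [0, 0, -0.04, 0, 0, 0], [0, 0, -0.04, 0, 0, 0], [0, 0, -0.02, 0, 0, 0], [0, 0, -0.01, 0, 0, 0]]]'

```text
t: 25.32
tcp_pos: [0.5197, -0.1903, 0.2234]
tool_rot: [0.969, 0.245, 0.001, 0.001]
force: [-0.1, 0.9, -0.9]
finger_gap: 0.458
```

>>> play_rows --steps '[[[0.015, -0.022, 0, 0, 0, 0], [0.0225, -0.034, 0, 0, 0, 0], [0.0225, -0.034, 0, 0, 0, 0], [0.0225, -0.034, 0, 0, 0, 0], [0.0225, -0.034, 0, 0, 0, 0], [0.0225, -0.034, 0, 0, 0, 0], [0.0225, -0.034, 0, 0, 0, 0], [0.0225, -0.034, 0, 0, 0, 0], [0.0225, -0.034, 0, 0, 0, 0], [0.0115, -0.019, 0, 0, 0, 0]]]'

```text
t: 26.58
tcp_pos: [0.5515, 0.1852, 0.2209]
tool_rot: [0.969, 0.246, -0.001, -0.0]
force: [0.7, -0.8, -0.8]
finger_gap: 0.457
```

>>> play_rows --steps '[[[0, 0, 0, 0, 0, 3.2], [0, 0, 0, 0, 0, 3.2], [0, 0, 0, 0, 0, 0], [0, 0, 0, 0, 0, 0]]]'

```text
t: 27.08
tcp_pos: [0.5521, 0.183, 0.2214]
tool_rot: [0.982, 0.191, -0.001, -0.0]
force: [-0.2, -0.5, -1.5]
finger_gap: 0.459
```

Run:
```python
from h import *
np.set_printoptions(precision=4,suppress=True)
to([.5528,.1829,.20],22.0)
p=snap('wrist','c1w.png');q=snap('side','c1s.png');t=snap('top')
cv2.imwrite('pics/c1s2.png',cv2.resize(q['img'][170:330,180:340][:,:,::-1],None,fx=4,fy=4,interpolation=2))
for c in (q,t):
  for r in manip.regions_of('board',c)[:3]:
        m=r['pixels'].astype(np.uint8);k=max(cv2.findContours(m,0,1)[0],key=len)
        W=np.array([atz(c,u[0],.225)[:2] for u in k])*1000
        print('board',round(r['score'],2),r['rect'],cv2.minAreaRect(W.astype(np.float32)))
```

```text
t 27.07 tcp [0.5521 0.183  0.2214] F [-0.2 -0.5 -1.5] gap 0.459 q [ 0.13  0.47  1.55 -0.    1.12  1.31]
shift mm [ 0.7  0.4 21.4] turn [-0.02  0.08  0.02]
board 0.72 [204.3, 217.6, 307.3, 265.5] ((510.5064697265625, 153.5819549560547), (137.26284790039062, 51.496952056884766), 21.497255325317383)
board 0.61 [451.6, 262.4, 471.4, 299.9] ((162.41493225097656, -86.26261901855469), (21.467910766601562, 91.35739135742188), 51.21235275268555)
board 0.81 [236.4, 224.1, 266.3, 262.9] ((471.3885803222656, 136.19412231445312), (60.10551452636719, 20.908769607543945), 4.597422122955322)
board 0.56 [402.3, 306.8, 439.4, 369.4] ((269.9989013671875, -223.72308349609375), (26.888233184814453, 150.42434692382812), 61.50835037231445)
```

View pics/c1w.png

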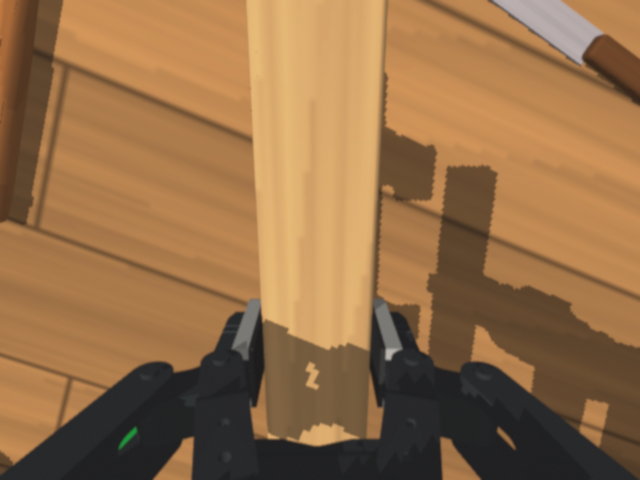

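View pics/c1s2.png

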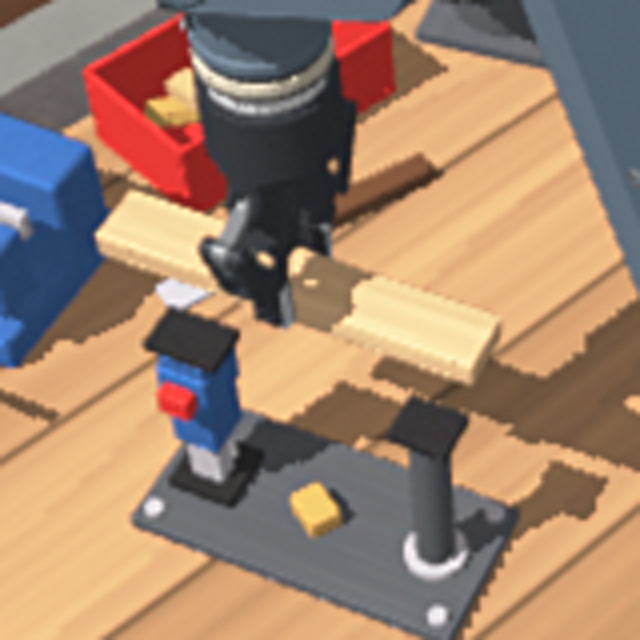

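>>> play_rows --steps '[[[0.0007, 0.0004, 0.015, 0, 0, 0], [0, 0, 0.02, 0, 0, 0], [0, 0, 0.02, 0, 0, 0], [0, 0, 0.008, 0, 2.5, 0], [0, 0, 0, 0, 0, 0], [0, 0, 0, 0, 0, 0]]]'

```text
t: 28.08
tcp_pos: [0.5537, 0.1831, 0.159]
tool_rot: [0.981, 0.191, 0.021, -0.004]
force: [-0.5, -0.8, -1.6]
finger_gap: 0.456
```

Run:
```python
from h import *
np.set_printoptions(precision=4,suppress=True)
to([.5528,.1829,.1448],22.0)
q=snap('side','c2s.png');t=snap('top','c2t.png')
cv2.imwrite('pics/c2s2.png',cv2.resize(q['img'][190:320,180:340][:,:,::-1],None,fx=5,fy=5,interpolation=2))
```

```text
t 28.07 tcp [0.5537 0.1831 0.159 ] F [-0.5 -0.8 -1.6] gap 0.456 q [0.12 0.54 1.64 0.01 0.92 1.3 ]
shift mm [-1.5 -0.1 14.2] turn [ 0.01 -2.5  -0.02]
```

View pics/c2s2.png

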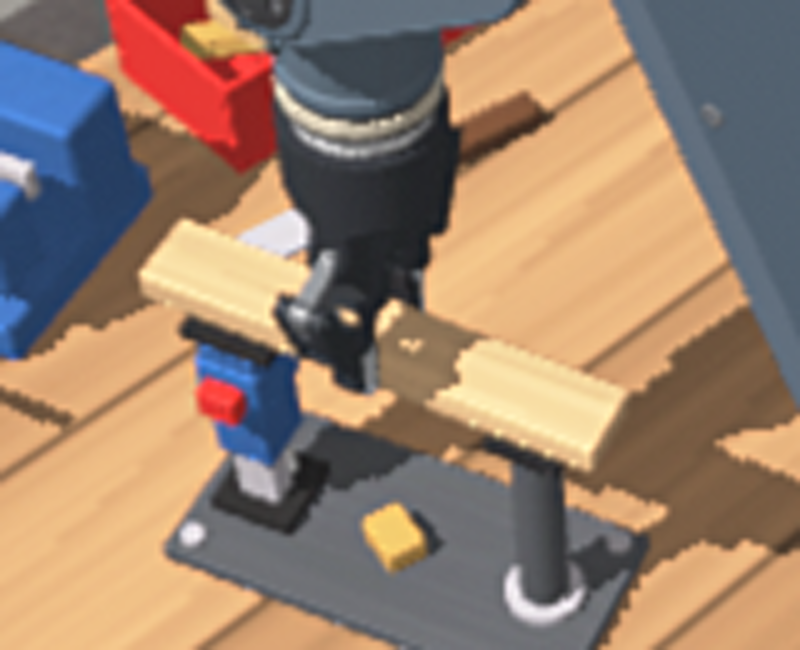

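>>> play_rows --steps '[[[-0.001, 0, 0.004, 0, 0, 0], [-0.0005, 0, 0.004, 0, 0, 0], [0, 0, 0.002, 0, 0, 0], [0, 0, 0, 0, 0, 0]]]'

```text
t: 28.68
tcp_pos: [0.5522, 0.1827, 0.1487]
tool_rot: [0.981, 0.191, 0.021, -0.004]
force: [0.0, -0.2, -1.3]
finger_gap: 0.458
```

>>> play_rows --steps '[[[0, 0, 0.001, 0, 0, 0], [0, 0, 0.001, 0, 0, 0]]]'

```text
t: 28.92
tcp_pos: [0.5525, 0.1827, 0.147]
tool_rot: [0.981, 0.191, 0.022, -0.004]
force: [-0.3, 0.3, -1.2]
finger_gap: 0.46
```

>>> play_rows --steps '[[[0, 0, 0.001, 0, 0, 0], [0, 0, 0, 0, 0, 0]]]'

```text
t: 29.18
tcp_pos: [0.5524, 0.1828, 0.1459]
tool_rot: [0.981, 0.191, 0.021, -0.004]
force: [0.3, 0.8, -1.9]
finger_gap: 0.458
```

Run:
```python
from h import *
np.set_printoptions(precision=4,suppress=True)
to([.5528,.1829,.1448],22.0);print(manip.sense()['ft_torque'])
q=snap('side','c3s.png');t=snap('top','c3t.png')
cv2.imwrite('pics/c3s2.png',cv2.resize(q['img'][190:320,180:340][:,:,::-1],None,fx=5,fy=5,interpolation=2))
```

```text
t 29.18 tcp [0.5524 0.1828 0.1459] F [ 0.3  0.8 -1.9] gap 0.458 q [0.12 0.56 1.65 0.01 0.89 1.3 ]
shift mm [0.4 0.  1.1] turn [-0.   -2.49 -0.01]
[-0.0682  0.0104 -0.0236]
```

View pics/c3s2.png

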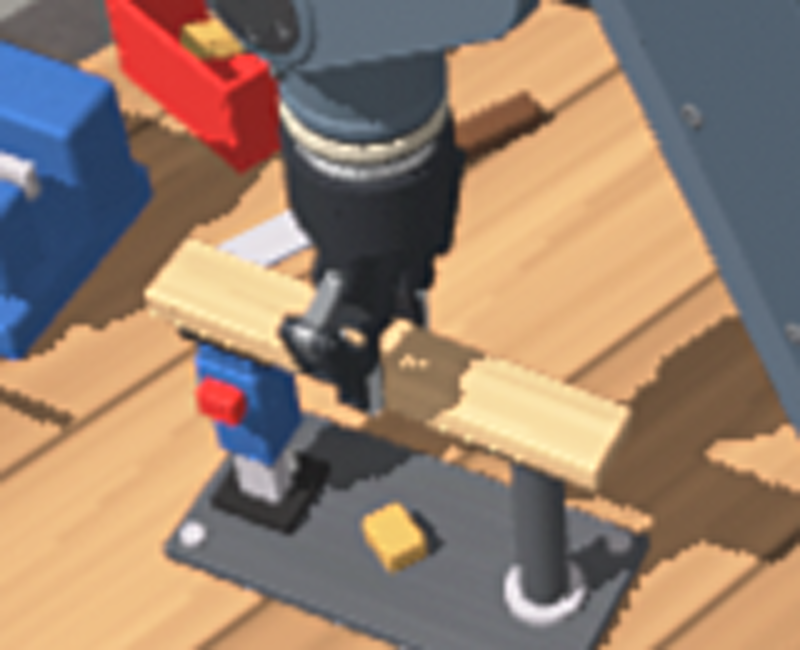

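Still just above the pads. I'll go down in small steps.

>>> play_rows --steps '[[[0.0004, 0, 0.001, 0, 0, 0], [0, 0, 0, 0, 0, 0]]]'

```text
t: 29.52
tcp_pos: [0.5528, 0.1829, 0.1451]
tool_rot: [0.981, 0.191, 0.021, -0.004]
force: [-0.5, -0.4, 0.2]
finger_gap: 0.458
```

>>> play_rows --steps '[[[0, 0, 0.0008, 0, 0, 0], [0, 0, 0, 0, 0, 0]]]'

```text
t: 29.78
tcp_pos: [0.5528, 0.1829, 0.1445]
tool_rot: [0.981, 0.191, 0.021, -0.004]
force: [-0.6, -0.0, 3.9]
finger_gap: 0.457
```

Run:
```python
from h import *
np.set_printoptions(precision=4,suppress=True)
s=manip.sense();T=R.from_quat(s['tool_rot']).inv();print(s['force'],T.apply(s['ft_torque']))
q=snap('side');s=manip.sense();print(s['force'],T.apply(s['ft_torque']))
cv2.imwrite('pics/c4s2.png',cv2.resize(q['img'][190:320,180:340][:,:,::-1],None,fx=5,fy=5,interpolation=2))
```

```text
[-0.631  -0.0274  3.9032] [ 0.0223 -0.5347  0.0271]
[-0.9248 -0.9379  3.134 ] [-0.0356 -0.5368 -0.0351]
```

View pics/c4s2.png

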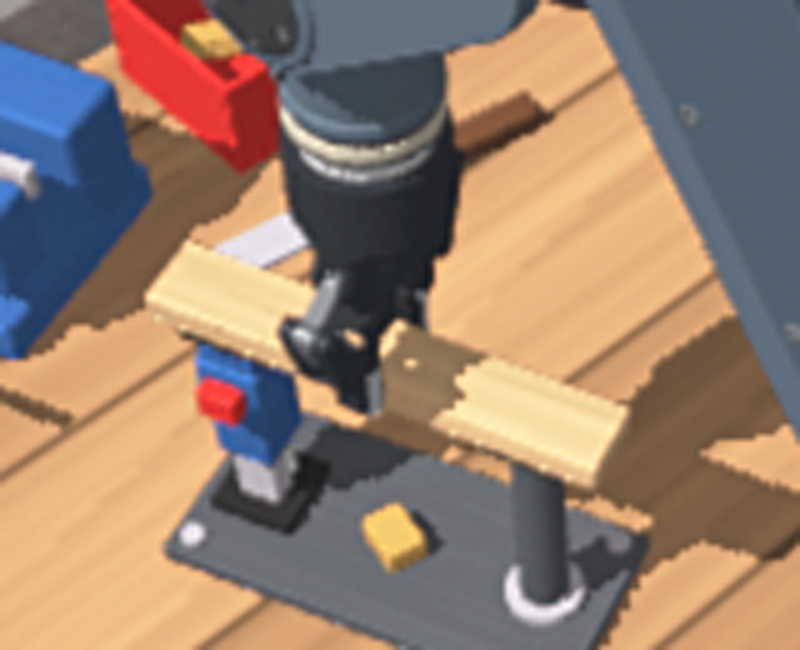

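The torque shows the rest end touching first, so I'll reduce the tilt a little.

>>> play_rows --steps '[[[0, 0, 0, 0, -0.4, 0], [0, 0, 0, 0, -0.3, 0], [0, 0, 0, 0, 0, 0]]]'

```text
t: 30.2
tcp_pos: [0.5529, 0.183, 0.1439]
tool_rot: [0.982, 0.191, 0.015, -0.003]
force: [-0.1, -0.3, 1.5]
finger_gap: 0.458
```

Run:
```python
from h import *
np.set_printoptions(precision=4,suppress=True)
for i in range(2):
  s=manip.sense();T=R.from_quat(s['tool_rot']).inv();print(s['force'],T.apply(s['ft_torque']),s['tcp_pos']);snap('side')
```

```text
[-0.1397 -0.3311  1.4873] [-0.0013 -0.2553 -0.0259] [0.5529 0.183  0.1439]
[-0.2648 -0.333   0.2827] [-0.0306 -0.2814 -0.0383] [0.5529 0.1829 0.1439]
```

>>> play_rows --steps '[[[0, 0, 0.0005, 0, -0.4, 0], [0, 0, 0, 0, 0, 0]]]'

```text
t: 30.55
tcp_pos: [0.553, 0.183, 0.1436]
tool_rot: [0.982, 0.191, 0.012, -0.002]
force: [-0.6, -0.2, 0.0]
finger_gap: 0.461
```

Run:
```python
from h import *
np.set_printoptions(precision=4,suppress=True)
for i in range(2):
  s=manip.sense();T=R.from_quat(s['tool_rot']).inv();print(s['force'],T.apply(s['ft_torque']),s['tcp_pos']);snap('side')
```

```text
[-0.6112 -0.2215  0.0235] [ 0.006  -0.1818  0.0404] [0.553  0.183  0.1436]
[0.2529 0.0381 0.5976] [ 0.0287 -0.1426 -0.0292] [0.553  0.183  0.1436]
```

>>> play_rows --steps '[[[0, 0, 0.0006, 0, -0.3, 0], [0, 0, 0, 0, 0, 0]]]'

```text
t: 30.9
tcp_pos: [0.5529, 0.183, 0.1434]
tool_rot: [0.982, 0.191, 0.009, -0.002]
force: [-1.3, -0.7, 3.6]
finger_gap: 0.457
```

Run:
```python
from h import *
np.set_printoptions(precision=4,suppress=True)
for i in range(2):
  s=manip.sense();T=R.from_quat(s['tool_rot']).inv();print(s['t'],s['force'],T.apply(s['ft_torque']),s['tcp_pos']);q=snap('side')
cv2.imwrite('pics/c5s2.png',cv2.resize(q['img'][190:320,180:340][:,:,::-1],None,fx=5,fy=5,interpolation=2))
```

```text
30.9 [-1.288  -0.6954  3.566 ] [ 0.0334 -0.2702  0.0067] [0.5529 0.183  0.1434]
30.95 [-2.0988  0.0274  2.7324] [ 0.0812 -0.1645 -0.0569] [0.553  0.183  0.1434]
```

View pics/c5s2.png

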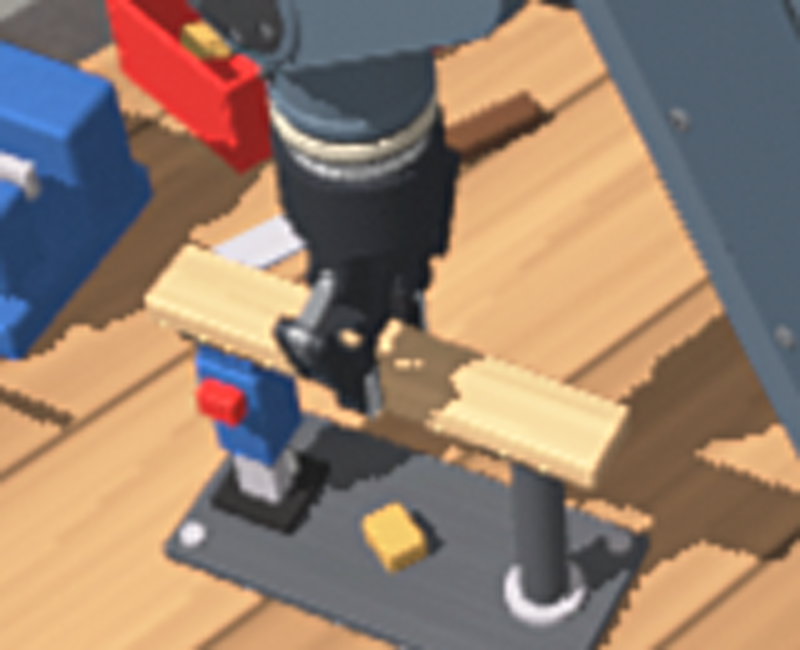

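Both ends are in contact, so release.

>>> play_rows --steps '[[[0, 0, 0, 0, 0, 0], [0, 0, 0, 0, 0, 0], [0, 0, 0, 0, 0, 0]]]' --fingers 0.7

```text
t: 31.38
tcp_pos: [0.553, 0.183, 0.1429]
tool_rot: [0.982, 0.191, 0.009, -0.002]
force: [0.2, 0.2, 0.5]
finger_gap: 0.706
```

Run:
```python
from h import *
np.set_printoptions(precision=4,suppress=True)
p=snap('wrist','d1w.png');s=manip.sense();print(s['t'],s['force'],s['finger_gap'],s['tcp_pos']);q=snap('side')
cv2.imwrite('pics/d1s.png',cv2.resize(q['img'][190:320,180:340][:,:,::-1],None,fx=5,fy=5,interpolation=2))
```

```text
31.425 [ 0.8112 -0.0625  0.4626] 0.6952088216680911 [0.553  0.183  0.1429]
```

View pics/d1w.png

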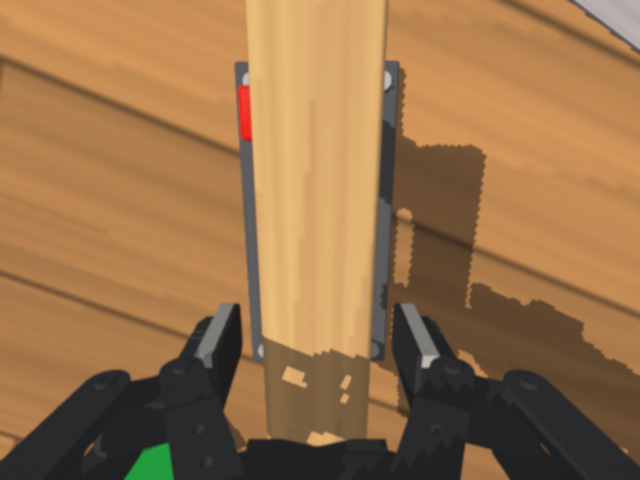

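View pics/d1s.png

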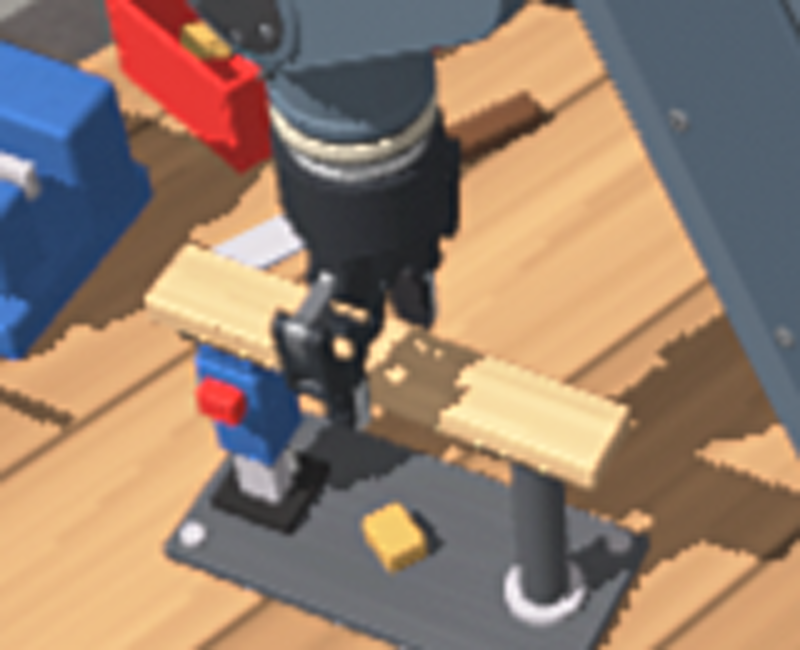

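Released and stable. The plate margins on both sides of the board are parallel. Retreating and checking.

>>> play_rows --steps '[[[0, 0, -0.01, 0, 0, 0], [0, 0, -0.03, 0, 0, 0], [0, 0, -0.04, 0, 0, 0], [0, 0, -0.04, 0, 0, 0], [-0.02, 0, -0.04, 0, 0, 0], [-0.04, 0, -0.03, 0, 0, 0], [-0.03, 0, 0, 0, 0, 0], [0, 0, 0, 0, 0, 0], [0, 0, 0, 0, 0, 0]]]' --fingers 0.8

```text
t: 32.6
tcp_pos: [0.4669, 0.148, 0.3319]
tool_rot: [0.982, 0.191, 0.01, -0.002]
force: [-0.6, 0.1, -0.2]
finger_gap: 0.8
```

Run:
```python
from h import *
np.set_printoptions(precision=4,suppress=True)
s=manip.sense();print(s['t'],s['force'],s['tcp_pos'])
p=snap('wrist','e1w.png');q=snap('side','e1s.png')
for r in manip.regions_of('board',p)[:2]:
    m=r['pixels'].astype(np.uint8);k=max(cv2.findContours(m,0,1)[0],key=len)
    W=np.array([atz(p,u[0],.169)[:2] for u in k])*1000
    print('board',round(r['score'],2),r['rect'],cv2.minAreaRect(W.astype(np.float32)))
for l in('stand','button_face','rest_top'):
    for r in manip.pinpoint(l,p)[:1]:
        P=SP[l] if l!='button_face' else (.08,.032,.117)
        print(l,r['point'],r['score'],proj(p,s2w((.5528,.1829,.3814),P)),atz(p,r['point'],P[2]))
cv2.imwrite('pics/e1s2.png',cv2.resize(q['img'][190:320,180:340][:,:,::-1],None,fx=5,fy=5,interpolation=2))
```

```text
32.6 [-0.571   0.1231 -0.1731] [0.4669 0.148  0.3319]
board 0.82 [94.7, 250.5, 259.9, 352.4] ((347.8924865722656, 237.17799377441406), (30.229040145874023, 165.75918579101562), 50.97587966918945)
board 0.7 [285.5, 0.0, 346.4, 251.3] ((527.5062255859375, 173.1711883544922), (185.1611785888672, 40.47370529174805), 21.996702194213867)
```

View pics/e1w.png

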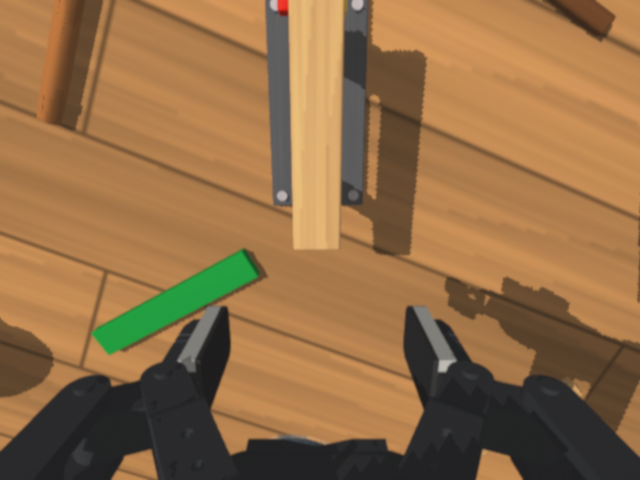

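View pics/e1s2.png

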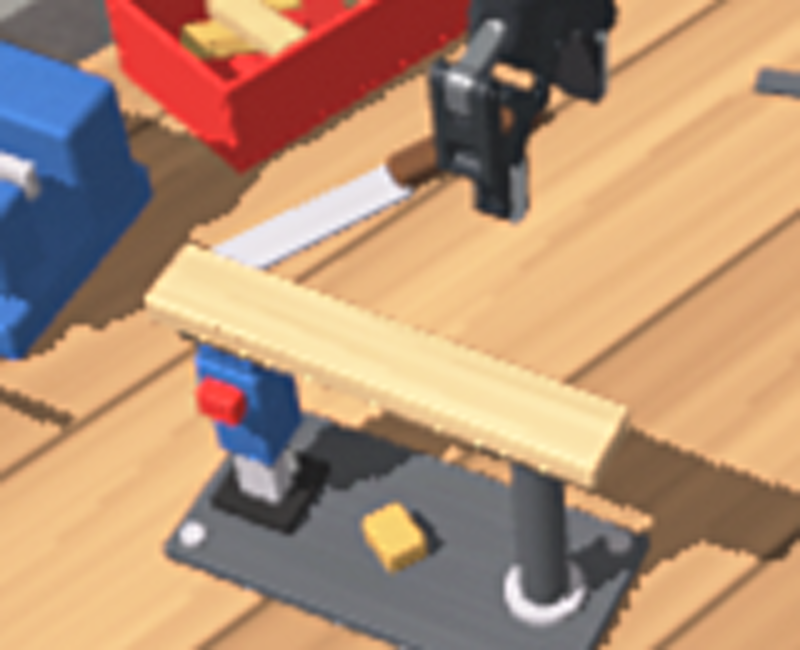

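Run:
```python
from h import *
np.set_printoptions(precision=4,suppress=True)
p=snap('wrist');Q=(.5528,.1829,.3814)
for u in((274,206),(362,205)):
    print(atz(p,u,.012))
print('pred',[ (s2w(Q,(-.115,y,.012)),proj(p,s2w(Q,(-.115,y,.012)))) for y in(.055,-.055)])
for u in((293,250),(340,249)):print('board end',atz(p,u,.167))
print('pred',[proj(p,s2w(Q,(-.12,y,.167))) for y in(.02,-.02)])
t=snap('top','e2t.png')
cv2.imwrite('pics/e2t2.png',cv2.resize(t['img'][150:290,190:340][:,:,::-1],None,fx=5,fy=5,interpolation=2))
im=t['img']
print('top pred board corners',[proj(t,s2w(Q,(x,y,.169))).round(1).tolist() for x,y in((.12,.02),(.12,-.02),(-.12,-.02),(-.12,.02))])
print('plate',[proj(t,s2w(Q,(x,y,.012))).round(1).tolist() for x,y in((.115,.055),(.115,-.055),(-.115,-.055),(-.115,.055))])
```

```text
[0.4246 0.1883 0.012 ]
[0.4658 0.089  0.012 ]
pred [(array([0.4256, 0.1911, 0.012 ]), array([272.0647, 204.3905])), (array([0.4665, 0.089 , 0.012 ]), array([362.2061, 204.4484]))]
board end [0.4322 0.1568 0.167 ]
board end [0.4479 0.1202 0.167 ]
pred [array([293.7235, 248.1726]), array([341.0054, 248.2025])]
top pred board corners [[216.7, 176.5], [232.2, 170.4], [269.1, 261.7], [253.4, 268.2]]
plate [[215.3, 196.8], [253.6, 181.5], [285.7, 260.3], [246.9, 276.2]]
```

View pics/e2t2.png

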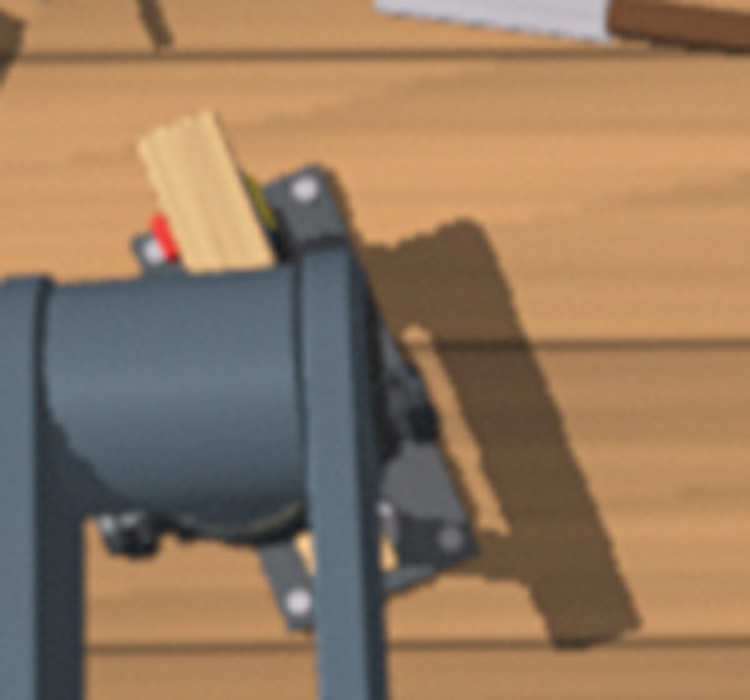

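Both views agree within about 1–2 mm, and the button is out. Handing in.

Run:
```python
from h import *
print(manip.sense()['t'],manip.sign_off())
```

```text
the job is handed in; nothing more can be done
33.0 None
```

The head is down one hole and locked, and the board lies across the saddle and the fixed rest, released. I handed it in at 33.0 s.

**Head:** I squeezed the button and moved the head about 14 mm down. Then I let the button out and pressed with shut fingers at 8–10 N. The force dropped to about 5 N when it clicked. The button shows fully out in the side and wrist views, about 30–33 mm down, so I read it as the next hole. I did not push again to test the lock. The largest downward load I read on the post was about 10 N.

**Board:** Both ends were in contact before I let go, and the board did not move afterwards. The wrist camera puts its centre within about 1 mm of the stand's midpoint, and it is in line (22.0° against about 21.9° for the stand). The top view agrees within about 2 pixels. It slopes about 1°, because the saddle locked roughly 3 mm above the rest.

**Checks that disagreed:**
- **Fingertips:** they stood about 30 mm farther back than `tips_ahead` says. On my first, shallow approach one touched the button's top at about 6 N. I then set heights by contact force and pictures.
- **Saddle height:** my estimate of its height before placing was 3–4 mm too high, so I corrected the board's tilt by feel.
- **Last close-up:** the networks found no stand, button or rest there, so I checked the plate's corners and the board's end by hand.
- **Bystanders:** I saw no contact and the brass block was in place at the end, but I did not re-measure every item.

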